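Load the carousel mixer and hang up the carrying basket

TASK

Move every red-capped tube from the carrying basket into a free blue sleeve of the mixer, pushed in or dropped in so that it stands on the sleeve's floor, leaving the yellow-capped tube alone. Then hang the empty basket by its orange handle on the double hook, so that the bar lies in the seats of both prongs and it hangs still and free of the gripper, and only after that press the mixer's green start button fully down. Do not shift the beaker, the tip box or the bottle.

Things in the scene. Friction and masses are not known exactly. Their poses are not given: they have to be found in the camera images.
- basket: White tube-carrying basket, 170 (own x) x 100 (own y) mm, 0.25 to 0.45 kg, loose; may get knocked aside. Origin: centre of its underside. 6 mm base plate and two decks (tops 20 and 50 mm up) with six 18 mm square holes at x = -56, 0, 56, y = -27, 27 mm hold tubes upright, feet on the base plate (a knock can leave them leaning 3 degrees). An orange handle bar runs along own x over the middle.
- bar (a point): Centre of the basket's orange handle bar: a square bar 12 x 12 mm, 168 mm long along the basket's x, centre 112 mm above the underside, so 56 mm free under it down to the upper deck; upright legs 10 mm thick at x = -79 and +79 mm. Meant to be gripped across at its middle from above.
- hook_stand: Fixed steel double hook. Two 8 mm round prongs at own y = -32 and +32 mm point along own -x: level seat from x = -96 to -70 mm, then an upturned tip at x = -114 mm, top 28 mm above the prong top in the seat; behind the seat they rise 20 mm to x = -56 and run level to the post at x = 0. Post and cross bar are 195 mm high. Origin: on the bench under the post's front face.
- hook_seat (a point): Where the centre of the handle bar rests when the basket hangs properly: midway between the two prongs, own x = -83 mm, 180 mm above the bench, 6 mm above the prong surface. The bar lies along the stand's y, the basket either way round.
- rotor: Rotor of the fixed round white carousel mixer (drum 250 mm across, black rim 88 mm high, with a 60 mm high control panel at its front). The rotor does not turn and stands at any angle: seven blue round sleeves evenly spaced on a 70 mm radius, bore 19 mm, 45 mm deep, walls 2 mm, mouths 100 mm above the bench; steel hub nut up to 90 mm. Origin: rotor axis at bench height.
- start_top (a point): Centre of the top face of the green start button, 24 mm across, 18 mm above the panel top; spring-loaded, pushed straight down.
- start (a joint): Travel of the start button in m: 0 released, 0.006 fully pressed at about 5 N; springs back.
- socket0 (a point): Centre of the floor of blue sleeve 0 of the rotor (55 mm above the bench, 45 mm below the sleeve's mouth); a seated tube's origin lies here. Numbered counterclockwise from the rotor's +x.
- socket1 (a point): Centre of the floor of blue sleeve 1 of the rotor (55 mm above the bench, 45 mm below the sleeve's mouth); a seated tube's origin lies here. Numbered counterclockwise from the rotor's +x.
- socket2 (a point): Centre of the floor of blue sleeve 2 of the rotor (55 mm above the bench, 45 mm below the sleeve's mouth); a seated tube's origin lies here. Numbered counterclockwise from the rotor's +x.
- socket3 (a point): Centre of the floor of blue sleeve 3 of the rotor (55 mm above the bench, 45 mm below the sleeve's mouth); a seated tube's origin lies here. Numbered counterclockwise from the rotor's +x.
- socket4 (a point): Centre of the floor of blue sleeve 4 of the rotor (55 mm above the bench, 45 mm below the sleeve's mouth); a seated tube's origin lies here. Numbered counterclockwise from the rotor's +x.
- socket5 (a point): Centre of the floor of blue sleeve 5 of the rotor (55 mm above the bench, 45 mm below the sleeve's mouth); a seated tube's origin lies here. Numbered counterclockwise from the rotor's +x.
- socket6 (a point): Centre of the floor of blue sleeve 6 of the rotor (55 mm above the bench, 45 mm below the sleeve's mouth); a seated tube's origin lies here. Numbered counterclockwise from the rotor's +x.
- tube0: Sample tube with a red cap, 95 mm long, 20 g: body 16 mm thick with a tapered foot (10 mm at the bottom, full at 12 mm), cap 20 mm thick and 18 mm high at the top (77 to 95 mm). Origin: centre of the foot; own z runs up to the cap. Starts upright in the basket; may be absent.
- tube1: Sample tube with a red cap, 95 mm long, 20 g: body 16 mm thick with a tapered foot (10 mm at the bottom, full at 12 mm), cap 20 mm thick and 18 mm high at the top (77 to 95 mm). Origin: centre of the foot; own z runs up to the cap. Starts upright in the basket; may be absent.
- tube2: Sample tube with a red cap, 95 mm long, 20 g: body 16 mm thick with a tapered foot (10 mm at the bottom, full at 12 mm), cap 20 mm thick and 18 mm high at the top (77 to 95 mm). Origin: centre of the foot; own z runs up to the cap. Starts upright in the basket; may be absent.
- tube3: Sample tube with a red cap, 95 mm long, 20 g: body 16 mm thick with a tapered foot (10 mm at the bottom, full at 12 mm), cap 20 mm thick and 18 mm high at the top (77 to 95 mm). Origin: centre of the foot; own z runs up to the cap. Starts upright in the basket; may be absent.
- tube4: Sample tube with a red cap, 95 mm long, 20 g: body 16 mm thick with a tapered foot (10 mm at the bottom, full at 12 mm), cap 20 mm thick and 18 mm high at the top (77 to 95 mm). Origin: centre of the foot; own z runs up to the cap. Starts upright in the basket; may be absent.
- tube5: Sample tube with a red cap, 95 mm long, 20 g: body 16 mm thick with a tapered foot (10 mm at the bottom, full at 12 mm), cap 20 mm thick and 18 mm high at the top (77 to 95 mm). Origin: centre of the foot; own z runs up to the cap. Starts upright in the basket; may be absent.
- resident: Someone else's tube with a yellow cap, same shape and size as the red ones, already seated in a sleeve of the rotor (its origin on that sleeve's floor); leave it there.
- beaker: Small glass beaker, 60 mm across, 80 mm high, a bystander. Origin: centre of its underside.
- tip_box: Grey pipette-tip box with clear lid, 80 x 120 mm, 65 mm high, a bystander. Origin: centre of its underside.
- reagent: Amber reagent bottle, 70 mm across, 150 mm high, a bystander. Origin: centre of its underside.

How it is judged:
By the outcome, as a careful person would: the job done as asked, in the order asked, and still so for the second after the job is handed in, with the robot touching nothing.
Of tube0, tube1, tube2, tube3, tube4, tube5 only 4 to 6 are there at a start; the rules pass over those that are not, and their reading is None.
At some moment in a run one of basket may be knocked a few centimetres aside while the robot is not near it.
It also fails if it takes over 210 s, if anything falls off the work surface, if the arm or the gripper's body presses on something with over 40 N, if the wrist force passes 120 N, or if a joint passes its speed limit or range.

ROBOT

A 6-joint arm with a two-finger parallel gripper is mounted at the origin on the work surface. World frame = base frame: x ahead of the robot, y to its left, z up, the work surface at z = 0. Lengths are in mm, angles in rad, forces in N, time in s.
With the tool pointing down it reaches from about 300 to 775 mm from the base axis. Payload 14.6 kg.
Tool frame: the origin (TCP) lies between the finger pads; the fingertips stand manip.nose_length ahead of it and the grasp point (between the pads) lies 11 mm behind it (manip.nose_length is the distance from the TCP to the fingertips, in mm); z points along the fingers, y is the line along which they close (so a half turn about z gives the same grasp; the last joint's range is limited). The gripper opens to 94 mm and grips with 3 to 60 N. Pads are 16 mm wide; open, the fingers measure 119 mm over their backs; the gripper's body (75 mm by 177 mm) begins 78 mm behind the grasp point.
Start: joints at [-1.302, 0.3, 1.521, -0, 1.321, -0.067], TCP at [181.231, -519.273, 213.446] pointing down, gripper open.
Joint ranges: [-3.03, 3.03], [-0.79, 2.21], [0.23, 2.52], [-1.04, 4.18], [0, 3.07], [-2.55, 2.55]. Speed limits (rad/s): [2.22, 2.22, 2.57, 3.14, 3.14, 3.14].

INTERFACE

Orientations are given as [roll, pitch, yaw] about the fixed x, y, z axes, in that order (R = Rz(yaw) Ry(pitch) Rx(roll)).
In Python, from cell import manip, cams, job gives the robot as it stands.
- The arm moves only by the tool jog_arm, never from a script. Its argument "commands" is a list of rows, each an object of numbers: "dx", "dy", "dz": the shift along the tool's x, y, z each as a share of 40 mm, from -1 to 1; "ax", "ay", "az": the turn, a rotation vector about the tool's x, y, z each as a share of 10 degrees, from -1 to 1; "gripper": the closure, from 0 (fully open) to 1 (shut). A call has 1 to 10 rows; each row shifts and turns the commanded pose from where the row before left it, along the tool's axes as they then stand; what a row does not reach is not made up. A row lasts 1/8 s, in which the tool goes at most 62.5 mm and 10.7 degrees, less where a joint would pass 70% of its speed; a pose out of reach is approached as far as the arm can. A call with a number of a shift or a turn outside -1 to 1 is refused whole. A call with a gripper value outside its range is refused whole. The fingers move at their own pace and stop on an object; "squeeze" is the grip in N (left out, the last holds). Time passes only in rows, so rows that do not move let the fingers close. It gives the time, the measured TCP pose, the force, the opening and the grip force at its end, in the units of the state.
- manip.read_state(): the state, without advancing time (a new reading comes with each control period).
- cams.camera(name): name is "scene" or "side" or "wrist"; returns a dict with "image" (480x640x3 uint8, red, green, blue), "fx", "fy", "cx", "cy" (pixels), "dist_coeffs" ([k1, k2, p1, p2, k3] as OpenCV has them; the pictures are not rectified), "world_to_cam" (4x4, takes a point from world to camera coordinates). Camera axes: x right, y down, z forward; pixel columns grow to the right and rows downward; lengths in mm; the calibration is good to about 2 mm. A picture is of the moment at which its call begins. There is no depth.
- job.sign_off(): hands the job in; it is judged then, once.
The state is a dict: "clock": time; "joints": joint angles; "qd": joint speeds; "effort": joint torques, N m; "eef_pos": TCP position; "eef_rot": TCP orientation; "wrist_force": force on the tool from outside, world axes, zero at the start; "moment": the same for the moment, N m; "finger_gap": finger opening in mm; "finger_force": force on a finger pad.
Only numpy, scipy, OpenCV 4.12 (cv2) and the standard library are available. Lean on these libraries where they do the work, as an engineer would, in place of code of your own. Each camera call takes 0.05 s, during which the arm holds its last target. There are 200 camera calls.

## Working session

There is one attempt and no reset: what is moved stays moved. The work goes in short steps, Python scripts to look and compute and a tool call to move; the robot and the scene stay as the last step left them, time stands still between calls to the robot, and variables do not carry over. Pictures are saved under pics/ and viewed, at most 14 in all, crops included, and the job is handed in when it is done.

Besides the shell and the picture viewer there is one more tool, called after "Request:" as name(argument=value, ...), one argument or row to a line, values as JSON. jog_arm: Moves the arm, as the interface text tells. Shift numbers are shares of 40 mm and turn numbers shares of 10 degrees, none past 1 either way. Its arguments: {"type":"object","properties":{"commands":{"type":"array"},"squeeze":{"type":"number"}},"required":["commands"]}

```bash
ls; mkdir -p pics; python3 - <<'E'
from cell import manip,cams
import cv2
print(manip.nose_length); print(manip.read_state())
for n in ("scene","side","wrist"):
    c=cams.camera(n); cv2.imwrite(f"pics/{n}0.png",c["image"][:,:,::-1]); print(n,{k:v for k,v in c.items() if k!="image"})
E
```

```text
pics
8.0
{'clock': 0.0, 'joints': array([-1.30159068e+00,  3.00487604e-01,  1.52159535e+00, -5.04787857e-05,
        1.32069671e+00, -6.65790114e-02]), 'qd': array([-3.01076762e-05, -2.07809907e-03,  5.71870240e-04,  1.68771235e-03,
       -2.35452023e-03,  7.53330724e-04]), 'effort': array([ 5.29989265e-04, -5.31807411e+01, -3.52730799e+01,  7.07955030e-02,
        2.43837159e-02, -8.14231430e-05]), 'eef_pos': array([ 181.15724826, -519.03390253,  212.87123713]), 'eef_rot': array([-3.14040502e+00, -3.01864475e-05,  3.35797165e-01]), 'wrist_force': array([ 0.12092172, -0.16482626,  0.07384211]), 'moment': array([-0.03244233, -0.04947052, -0.01559027]), 'finger_force': 0.0, 'finger_gap': 93.8172520384497}
scene {'fx': 553.7917722593357, 'fy': 553.7917722593357, 'cx': 325.91239260300256, 'cy': 238.8023163128172, 'dist_coeffs': array([-0.13906819,  0.        ,  0.        ,  0.        ,  0.        ]), 'world_to_cam': array([[-8.07836733e-01,  5.89404041e-01, -1.63981850e-03,
         4.66862629e+02],
       [ 4.16966475e-01,  5.69523146e-01, -7.08365968e-01,
        -1.62928141e+02],
   
[... 554 characters left out ...]
[ 2.82265814e-02,  8.52693796e-01, -5.21647918e-01,
         1.38375898e+03],
       [ 0.00000000e+00,  0.00000000e+00,  0.00000000e+00,
         1.00000000e+00]])}
wrist {'fx': 422.70109301687773, 'fy': 422.70109301687773, 'cx': 317.82698028045536, 'cy': 243.683753960251, 'dist_coeffs': array([-0.0003,  0.    ,  0.    ,  0.    ,  0.    ]), 'world_to_cam': array([[ 3.30266910e-01, -9.43887573e-01, -1.36736083e-04,
        -5.50256001e+02],
       [-9.10886801e-01, -3.18757881e-01,  2.62066115e-01,
        -2.81248897e+01],
       [-2.47404535e-01, -8.64272148e-02, -9.65049912e-01,
         3.90194358e+02],
       [ 0.00000000e+00,  0.00000000e+00,  0.00000000e+00,
         1.00000000e+00]])}
```

View pics/scene0.png

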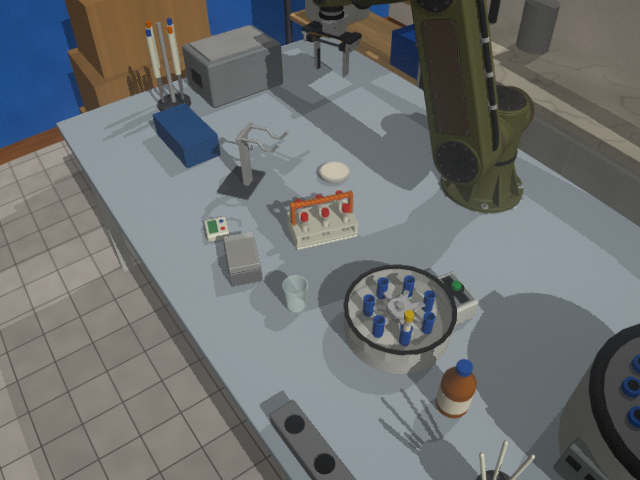

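View pics/side0.png

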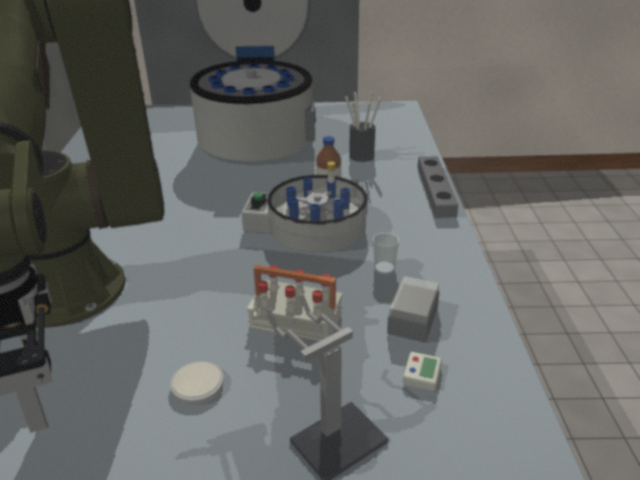

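The scene picture shows the basket at about (323,220), the mixer at (400,308), the button at (456,286) and the hook at (250,150). In the side picture the basket is at (295,300), the mixer at (318,205) and the hook at (325,345). I'll enlarge these areas.

```bash
cat > h.py <<'E'
import numpy as np, cv2
from cell import manip,cams
def crop(img,x,y,w,h,s):
    c=cv2.resize(np.ascontiguousarray(img[y:y+h,x:x+w,::-1]),None,fx=s,fy=s,interpolation=cv2.INTER_CUBIC)
    for k in range(0,w,20): cv2.putText(c,str(x+k),(k*s,8),0,.3,(255,0,255),1); cv2.line(c,(k*s,8),(k*s,12),(255,0,255),1)
    for k in range(20,h,20): cv2.putText(c,str(y+k),(0,k*s+3),0,.3,(255,0,255),1)
    return c
def K(c): return np.array([[c["fx"],0,c["cx"]],[0,c["fy"],c["cy"]],[0,0,1]])
def ray(c,px):
    u=cv2.undistortPoints(np.array([[px]],float),K(c),c["dist_coeffs"])[0,0]
    T=c["world_to_cam"]; R=T[:3,:3]; o=-R.T@T[:3,3]; d=R.T@np.array([u[0],u[1],1]); return o,d/np.linalg.norm(d)
def tri(l):
    A=np.zeros((3,3));b=np.zeros(3);rs=[ray(c,p) for c,p in l]
    for o,d in rs: P=np.eye(3)-np.outer(d,d);A+=P;b+=P@o
    x=np.linalg.solve(A,b); return x,[float(np.linalg.norm((np.eye(3)-np.outer(d,d))@(x-o))) for o,d in rs]
def onz(c,px,z):
    o,d=ray(c,px); return o+d*(z-o[2])/d[2]
def proj(c,X):
    T=c["world_to_cam"]; return cv2.projectPoints(np.array(X,float).reshape(-1,1,3),cv2.Rodrigues(T[:3,:3])[0],T[:3,3],K(c),c["dist_coeffs"])[0][:,0]
E
python3 - <<'E'
from h import *
a=cams.camera("scene")["image"];b=cams.camera("side")["image"]
t=np.hstack([crop(a,270,175,100,75,4),crop(a,340,255,133,100,3)[:300,:399]])
u=np.hstack([crop(b,235,255,133,100,3)[:300,:399],crop(b,240,155,133,100,3)[:300,:399]])
cv2.imwrite("pics/m1.png",np.vstack([t[:,:798],u[:,:798]]))
cv2.imwrite("pics/m2.png",np.vstack([crop(a,210,115,90,85,4)[:,:360],])) 
x=crop(a,210,115,100,85,4);y=crop(b,260,310,133,160,3)
H=480; x=cv2.copyMakeBorder(x,0,H-340,0,0,0); cv2.imwrite("pics/m2.png",np.hstack([x,y[:,:399]]))
E
```

```text
(no output)
```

View pics/m1.png

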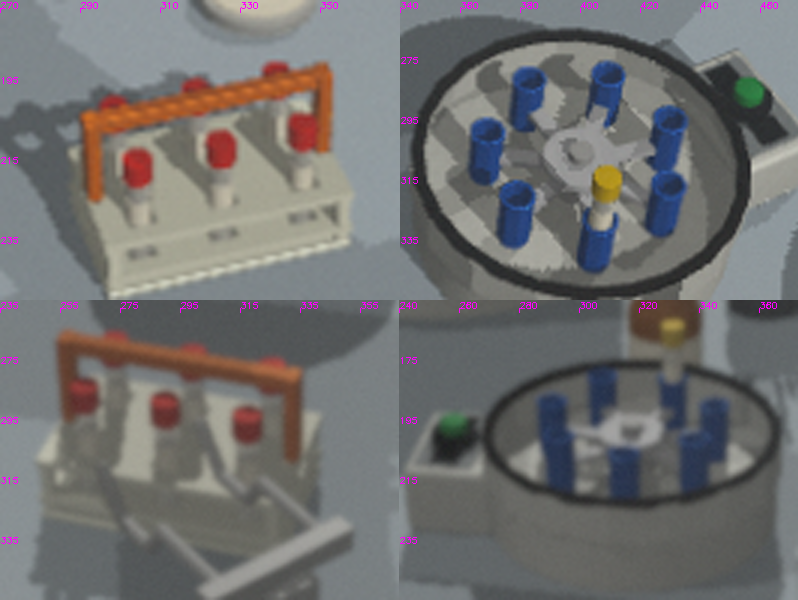

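View pics/m2.png

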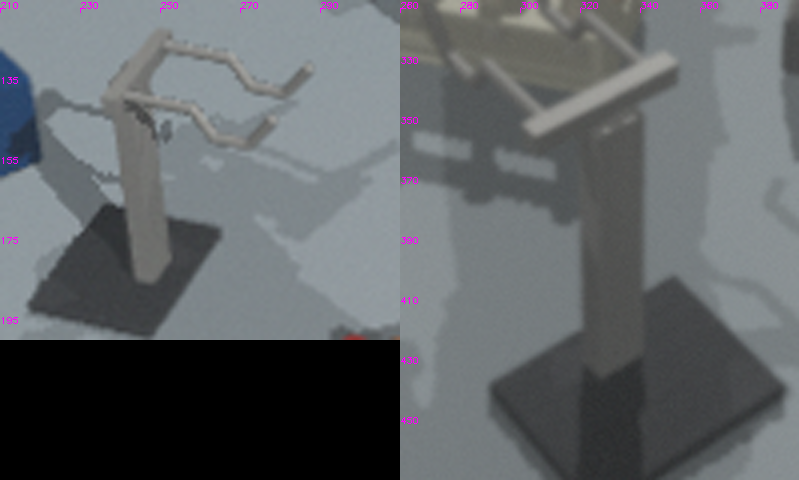

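The crops show six red tubes in the basket (cap tops in scene at (304,213), (325,208.5), (345.5,204) and behind the bar) and six free sleeves. The yellow tube is at scene (408.7,312.7). The hook tips are at scene (287.5,132.3) and (277.8,145.5). Next I'll fit poses to these points.

```bash
cat > fit.py <<'E'
from h import *
from scipy.optimize import least_squares
S,D=cams.camera("scene"),cams.camera("side")
def R(t): return np.array([[np.cos(t),-np.sin(t),0],[np.sin(t),np.cos(t),0],[0,0,1]])
def fit(p0,pts,fz=True):  # pts: (cam, px, local xyz)
    f=lambda p:np.concatenate([(proj(c,R(p[2])@np.array(l)+[p[0],p[1],p[3]])[0]-px) for c,px,l in pts])
    r=least_squares(f,p0,loss='soft_l1'); return r.x,r.fun.reshape(-1,2)
E
python3 - <<'E'
from fit import *
t=lambda s,d:[np.round(v,1) for v in tri([(S,s),(D,d)])]
print("bar ends",t((290.7,204),(334.7,279)),t((352,192.5),(255,266.7)))
print("yellow",t((408.7,312.7),(331.3,163.3)),"button",t((456,284.3),(258.3,195)))
print("crossbar ends",t((251.5,124),(350,330)),t((237.5,138.7),(302.3,352)))
print("tips z198",onz(S,(287.5,132.3),198),onz(S,(277.8,145.5),198))
for p in [(236.8,166.5),(265.3,173),(248.3,198.8),(217.5,190.8)]: print("base S",onz(S,p,8).round(0))
for p in [(350.7,402.3),(388.3,439.3),(290,438.3)]: print("base D",onz(D,p,8).round(0))
m=[onz(S,p,100).round(0) for p in [(382.7,280.7),(409,278),(429.7,293.3),(429,315.7),(379,318.7),(368.7,297.7)]]
print("S mouths",m)
print("D mouths",[onz(D,p,100).round(0) for p in [(291,188.3),(308,179.7),(293.3,200),(315,206),(339,201),(345,189.7)]])
print("caps S",[onz(S,p,101).round(0) for p in [(304.2,213),(325.2,208.5),(345.5,204.2)]])
print("caps D",[onz(D,p,101).round(0) for p in [(263,282.3),(290.3,287),(317.3,292)]])
E
```

```text
bar ends [array([ 583.8, -146.6,  119.4]), array([2.1, 2.1])] [array([426.7, -93.2, 115.9]), array([1.3, 1.3])]
yellow [array([594.3, 305.1, 151. ]), array([2.5, 2.5])] button [array([408.2, 274. ,  81.1]), array([1.7, 1.7])]
crossbar ends [array([ 572.6, -391.7,  214.6]), array([28., 28.])] [array([ 549.8, -418.4,  170.1]), array([26.5, 26.5])]
tips z198 [ 471.97388362 -321.96161002  198.        ] [ 526.43825294 -285.43952583  198.        ]
base S [ 553. -501.    8.]
base S [ 499. -421.    8.]
base S [ 602. -347.    8.]
base S [ 657. -433.    8.]
base D [ 604. -358.    8.]
base D [ 660. -438.    8.]
base D [ 500. -429.    8.]
S mouths [array([547., 176., 100.]), array([494., 206., 100.]), array([487., 267., 100.]), array([531., 311., 100.]), array([623., 253., 100.]), array([604., 196., 100.])]
D mouths [array([493., 269., 100.]), array([536., 314., 100.]), array([500., 208., 100.]), array([552., 175., 100.]), array([611., 197., 100.]), array([629., 255., 100.])]
caps S [array([ 562., -115.,  101.]), array([509., -98., 101.]), array([457., -80., 101.])]
caps D [array([ 445., -127.,  101.]), array([ 499., -145.,  101.]), array([ 551., -164.,  101.])]
```

```bash
cat >> fit.py <<'E'
def Rt(e):
    from scipy.spatial.transform import Rotation as Q
    return Q.from_euler('xyz',e).as_matrix()
def go(p,yaw=None):
    "shift in tool units (share of 40 mm) and az (share of 10deg, done first) to reach p, yaw deg"
    s=manip.read_state(); e=s["eef_rot"].copy(); az=0
    if yaw is not None: az=-((yaw-np.degrees(e[2])+180)%360-180)/10; e=np.array([np.pi,0,np.radians(yaw)])
    return (Rt(e).T@(np.array(p)-s["eef_pos"])/40).round(3),round(az,2)
E
python3 - <<'E'
from fit import *
w=cams.camera("wrist");T=w["world_to_cam"];s=manip.read_state();A=Rt(s["eef_rot"])
o=-T[:3,:3].T@T[:3,3]
print("cam in tool",A.T@(o-s["eef_pos"]),"\naxes",(T[:3,:3]@A).round(3))
B,r=fit([505,-120,-.326,0],[(S,(290.7,204),(84,0,118)),(S,(352,192.5),(-84,0,118)),(D,(334.7,279),(84,0,118)),(D,(255,266.7),(-84,0,118))]+
 [(S,p,(x,27,101)) for p,x in zip([(304.2,213),(325.2,208.5),(345.5,204.2)],(56,0,-56))]+
 [(D,p,(x,-27,101)) for p,x in zip([(263,282.3),(290.3,287),(317.3,292)],(-56,0,56))])
print("basket",B,r.round(1).tolist())
a=[(494,206),(487,267),(531,311),(594,305),(623,253),(604,196),(547,176)]
p=[(409,278),(429.7,293.3),(429,315.7),None,(379,318.7),(368.7,297.7),(382.7,280.7)]
d=[(293.3,200),(291,188.3),(308,179.7),None,(345,189.7),(339,201),(315,206)]
th0=np.arctan2(206-245,494-556); L=[(70*np.cos(-k*2*np.pi/7),70*np.sin(-k*2*np.pi/7),100) for k in range(7)]
pts=[(S,p[k],L[k]) for k in range(7) if p[k]]+[(D,d[k],L[k]) for k in range(7) if d[k]]+[(S,(408.7,312.7),(L[3][0],L[3][1],150)),(D,(331.3,163.3),(L[3][0],L[3][1],150))]
M,r=fit([556,245,th0,0],pts); print("rotor",M,r.round(1).tolist())
print(go([500,-120,300],71.3))
E
```

```text
cam in tool [  75.55326464    0.3026751  -170.85821471] 
axes [[ 0.001  1.    -0.001]
 [-0.965  0.001 -0.262]
 [-0.262  0.001  0.965]]
basket [ 5.05438217e+02 -1.20761598e+02 -3.08419796e-01  9.61764479e-01] [[-1.2, 0.8], [-0.5, -1.2], [-0.2, -0.3], [-1.4, -1.0], [-0.9, 1.2], [-0.9, 1.0], [-0.7, 0.7], [-0.6, 0.3], [-0.9, 0.0], [-0.4, -0.4]]
rotor [556.91696908 245.63505558  -2.57074882   1.47412229] [[-0.7, 1.0], [-0.8, 0.7], [-0.6, 0.1], [-1.1, 0.7], [-0.7, 0.4], [-0.9, 0.0], [-0.8, -0.6], [-1.1, -0.4], [-1.2, -0.0], [-0.9, -0.4], [-1.6, -0.3], [-1.0, -0.6], [-0.7, 0.4], [-1.2, -0.7]]
(array([12.01 ,  4.348, -2.164]), np.float64(-5.21))
```

Request:
jog_arm(
  commands=[
    {"dz": -1,"az": -1,"gripper": 0.6},
    {"dz": -1,"az": -1},
    {"dz": -0.16,"az": -1},
    {"az": -1},
    {"az": -1},
    {"az": -0.21},
  ],
  squeeze=15,
)

```text
schema error: expected keys dx, dy, dz, ax, ay, az, gripper
```

Request:
jog_arm(
  commands=[
    {"dx": 1,"dy": 0.36},
    {"dx": 1,"dy": 0.36},
    {"dx": 1,"dy": 0.36},
    {"dx": 1,"dy": 0.36},
    {"dx": 1,"dy": 0.36},
    {"dx": 1,"dy": 0.36},
    {"dx": 1,"dy": 0.36},
    {"dx": 1,"dy": 0.36},
    {"dx": 1,"dy": 0.36},
    {"dx": 1,"dy": 0.36},
  ],
)

```text
schema error: expected keys dx, dy, dz, ax, ay, az, gripper
```

Request:
jog_arm(
  commands=[
    {"dx": 1,"dy": 0.36},
    {"dx": 1,"dy": 0.36},
    {},
    {},
  ],
)

```text
schema error: expected keys dx, dy, dz, ax, ay, az, gripper
```

```bash
python3 - <<'E'
from fit import *
s=manip.read_state();print(s["clock"],s["eef_pos"],np.degrees(s["eef_rot"]),s["finger_gap"])
w=cams.camera("wrist"); c=cv2.resize(w["image"][:,:,::-1],(800,600)); cv2.imwrite("pics/w1.png",c)
cv2.imwrite("pics/w1raw.png",w["image"][:,:,::-1])
import pickle;pickle.dump(w,open("w1.pkl","wb"))
b=R(-.308)
for l in [(x,y,101) for x in(-56,0,56) for y in(-27,27)]+[(-84,0,118),(84,0,118)]: print(l,proj(w,b@np.array(l)+[505.4,-120.8,0])[0].round(1))
E
```

```text
0.6 [ 181.23084229 -519.26208791  213.4370843 ] [-1.79997540e+02 -7.08217831e-04  1.92404456e+01] 93.967802217524
(-56, -27, 101) [-294.1 -548.5]
(-56, 27, 101) [-419.8 -655.5]
(0, -27, 101) [-255.3 -698.8]
(0, 27, 101) [-387.6 -820.2]
(56, -27, 101) [-211.2 -869.5]
(56, 27, 101) [ -350.6 -1008.3]
(-84, 0, 118) [-434.6 -589.1]
(84, 0, 118) [ -321.4 -1167.7]
```

View pics/w1.png

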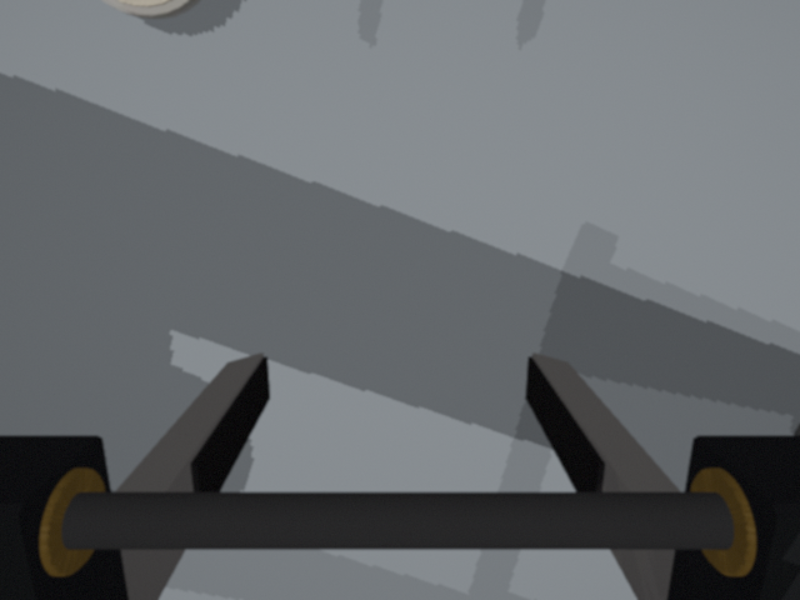

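The wrist picture shows only bench and the two fingers (tips around (265,360) and (530,360)), because no move was made. Rows need every key.

Request:
jog_arm(
  commands=[
    {"dx": 0,"dy": 0,"dz": -1,"ax": 0,"ay": 0,"az": -1,"gripper": 0.6},
    {"dx": 0,"dy": 0,"dz": -1,"ax": 0,"ay": 0,"az": -1,"gripper": 0.6},
    {"dx": 0,"dy": 0,"dz": -0.16,"ax": 0,"ay": 0,"az": -1,"gripper": 0.6},
    {"dx": 0,"dy": 0,"dz": 0,"ax": 0,"ay": 0,"az": -1,"gripper": 0.6},
    {"dx": 0,"dy": 0,"dz": 0,"ax": 0,"ay": 0,"az": -1,"gripper": 0.6},
    {"dx": 0,"dy": 0,"dz": 0,"ax": 0,"ay": 0,"az": -0.21,"gripper": 0.6},
  ],
  squeeze=15,
)

```text
clock: 1.4
eef_pos: [181.2, -519.3, 299.8]
eef_rot: [3.142, -0.0, 1.246]
wrist_force: [-0.7, 0.5, 0.8]
finger_gap: 38.9
finger_force: 0.0
```

Request:
jog_arm(
  commands=[
    {"dx": 1,"dy": 0.4,"dz": 0,"ax": 0,"ay": 0,"az": 0,"gripper": 0.6},
    {"dx": 1,"dy": 0.4,"dz": 0,"ax": 0,"ay": 0,"az": 0,"gripper": 0.6},
    {"dx": 1,"dy": 0.4,"dz": 0,"ax": 0,"ay": 0,"az": 0,"gripper": 0.6},
    {"dx": 1,"dy": 0.4,"dz": 0,"ax": 0,"ay": 0,"az": 0,"gripper": 0.6},
    {"dx": 1,"dy": 0.4,"dz": 0,"ax": 0,"ay": 0,"az": 0,"gripper": 0.6},
    {"dx": 1,"dy": 0.4,"dz": 0,"ax": 0,"ay": 0,"az": 0,"gripper": 0.6},
    {"dx": 1,"dy": 0.4,"dz": 0,"ax": 0,"ay": 0,"az": 0,"gripper": 0.6},
    {"dx": 1,"dy": 0.4,"dz": 0,"ax": 0,"ay": 0,"az": 0,"gripper": 0.6},
    {"dx": 1,"dy": 0.4,"dz": 0,"ax": 0,"ay": 0,"az": 0,"gripper": 0.6},
    {"dx": 1,"dy": 0.4,"dz": 0,"ax": 0,"ay": 0,"az": 0,"gripper": 0.6},
  ],
)

```text
clock: 2.65
eef_pos: [461.6, -190.3, 300.0]
eef_rot: [3.141, 0.0, 1.242]
wrist_force: [0.1, 0.2, -0.3]
finger_gap: 37.8
finger_force: 0.0
```

Request:
jog_arm(
  commands=[
    {"dx": 1,"dy": 0.35,"dz": 0,"ax": 0,"ay": 0,"az": 0,"gripper": 0.6},
    {"dx": 0,"dy": 0,"dz": 0,"ax": 0,"ay": 0,"az": 0,"gripper": 0.6},
    {"dx": 0,"dy": 0,"dz": 0,"ax": 0,"ay": 0,"az": 0,"gripper": 0.6},
  ],
)

```text
clock: 3.02
eef_pos: [486.6, -158.4, 299.8]
eef_rot: [-3.141, 0.0, 1.244]
wrist_force: [0.4, -0.2, -0.2]
finger_gap: 37.5
finger_force: 0.0
```

```bash
python3 - <<'E'
from fit import *
s=manip.read_state();print(s["clock"],s["eef_pos"],np.degrees(s["eef_rot"]),s["finger_gap"])
w=cams.camera("wrist"); c=cv2.resize(w["image"][:,:,::-1],(800,600)); cv2.imwrite("pics/w2.png",c)
import pickle;pickle.dump(w,open("w2.pkl","wb"))
b=R(-.308)
for l in [(x,y,101) for x in(-56,0,56) for y in(-27,27)]+[(-84,0,118),(84,0,118)]: print(l,(proj(w,b@np.array(l)+[505.4,-120.8,0])[0]*1.25).round(1))
E
```

```text
3.125 [ 486.3880908  -158.85771434  299.9533492 ] [1.79993748e+02 7.30344879e-03 7.12223388e+01] 37.54857041001656
(-56, -27, 101) [326.9 250.9]
(-56, 27, 101) [322.6 172.1]
(0, -27, 101) [406.2 249.4]
(0, 27, 101) [405.1 170.5]
(56, -27, 101) [485.7 247.9]
(56, 27, 101) [487.7 168.8]
(-84, 0, 118) [279.1 215.5]
(84, 0, 118) [533.3 210.6]
```

View pics/w2.png

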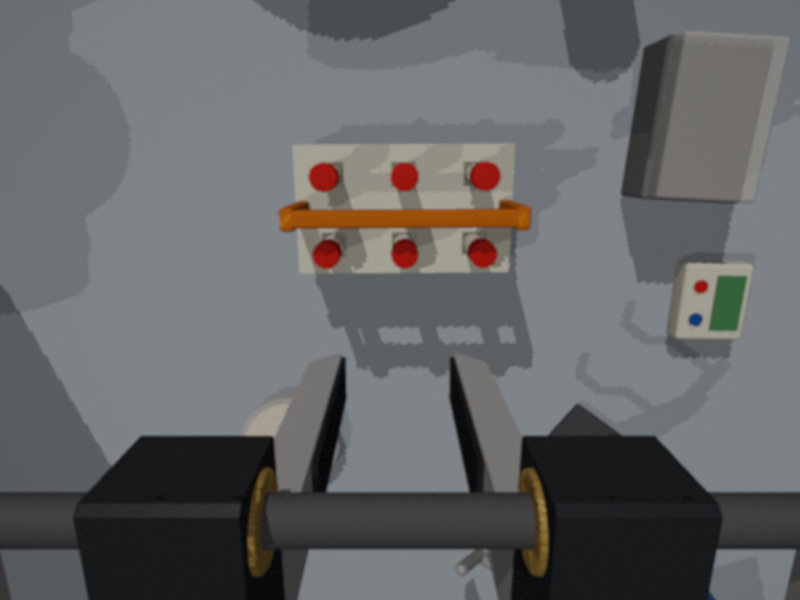

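The wrist view shows six red caps (324,177), (404,177), (485,176), (326,254), (404,254), (482,254) and the bar from (281,217) to (529,217), a few px off the prediction. I'll refine with red-blob centroids.

```bash
cat >> fit.py <<'E'
def blobs(img,f,amin=60):
    hsv=cv2.cvtColor(img,cv2.COLOR_RGB2HSV).astype(int); n,l,st,ce=cv2.connectedComponentsWithStats(f(hsv).astype(np.uint8))
    return [ce[i] for i in range(1,n) if st[i,4]>=amin]
red=lambda h:((h[...,0]<6)|(h[...,0]>174))&(h[...,1]>150)&(h[...,2]>70)
ring=np.array([(10*np.cos(a),10*np.sin(a),0) for a in np.arange(0,6.28,.3)])
def capc(c,X): # predicted blob centroid of a cap whose top centre is X
    p=np.vstack([proj(c,ring+X),proj(c,ring+X-[0,0,18])]).astype(np.float32)
    m=cv2.moments(cv2.convexHull(p)); return np.array([m["m10"],m["m01"]])/m["m00"]
def fitb(w,B0=(505.4,-120.8,-.308),zfree=False):
    C=np.array(blobs(w["image"],red)); L=[(x,y,101) for x in(-56,0,56) for y in(-27,27)]
    P=np.array([capc(w,R(B0[2])@np.array(l)+[B0[0],B0[1],0]) for l in L])
    pr=[(l,C[np.argmin(np.linalg.norm(C-p,axis=1))]) for l,p in zip(L,P) if np.linalg.norm(C-p,axis=1).min()<16]
    f=lambda q:np.concatenate([capc(w,R(q[2])@np.array(l)+[q[0],q[1],q[3] if zfree else 0])-c for l,c in pr])
    r=least_squares(f,list(B0)+([0] if zfree else [])); return r.x,r.fun.reshape(-1,2).round(1).tolist()
E
python3 - <<'E'
from fit import *
import pickle
w=pickle.load(open("w2.pkl","rb"))
print(fitb(w)); print(fitb(w,zfree=True))
w=cams.camera("wrist");print(fitb(w))
print(go([556.9-50*.32,245.6-50*.947,300]))
E
```

```text
(array([ 5.03203488e+02, -1.24262383e+02, -3.20692888e-01]), [[0.1, -0.0], [-0.2, 0.1], [-0.2, -0.0], [0.1, 0.1], [-0.0, -0.1], [0.1, 0.0]])
(array([ 5.03239155e+02, -1.24265121e+02, -3.20717362e-01,  0.00000000e+00]), [[0.2, -0.1], [-0.1, 0.0], [-0.1, -0.1], [0.2, 0.1], [-0.0, -0.1], [0.1, 0.0]])
(array([ 5.03170611e+02, -1.24304062e+02, -3.20951319e-01]), [[0.2, -0.1], [-0.2, 0.1], [-0.2, -0.1], [0.1, 0.1], [-0.1, 0.0], [0.0, 0.1]])
(array([ 8.885e+00, -1.580e+00, -1.000e-03]), 0)
```

Request:
jog_arm(
  commands=[
    {"dx": 1,"dy": -0.16,"dz": 0,"ax": 0,"ay": 0,"az": 0,"gripper": 0.6},
    {"dx": 1,"dy": -0.16,"dz": 0,"ax": 0,"ay": 0,"az": 0,"gripper": 0.6},
    {"dx": 1,"dy": -0.16,"dz": 0,"ax": 0,"ay": 0,"az": 0,"gripper": 0.6},
    {"dx": 1,"dy": -0.16,"dz": 0,"ax": 0,"ay": 0,"az": 0,"gripper": 0.6},
    {"dx": 1,"dy": -0.16,"dz": 0,"ax": 0,"ay": 0,"az": 0,"gripper": 0.6},
    {"dx": 1,"dy": -0.2,"dz": 0,"ax": 0,"ay": 0,"az": 0,"gripper": 0.6},
    {"dx": 1,"dy": -0.2,"dz": 0,"ax": 0,"ay": 0,"az": 0,"gripper": 0.6},
    {"dx": 1,"dy": -0.2,"dz": 0,"ax": 0,"ay": 0,"az": 0,"gripper": 0.6},
    {"dx": 0.8,"dy": -0.2,"dz": 0,"ax": 0,"ay": 0,"az": 0,"gripper": 0.6},
    {"dx": 0,"dy": 0,"dz": 0,"ax": 0,"ay": 0,"az": 0,"gripper": 0.6},
  ],
)

```text
clock: 4.58
eef_pos: [538.7, 197.2, 299.4]
eef_rot: [-3.141, 0.0, 1.247]
wrist_force: [0.4, -0.6, -0.3]
finger_gap: 37.7
finger_force: 0.0
```

Request:
jog_arm(
  commands=[
    {"dx": 0,"dy": 0,"dz": 0,"ax": 0,"ay": 0,"az": 0,"gripper": 0.6},
    {"dx": 0,"dy": 0,"dz": 0,"ax": 0,"ay": 0,"az": 0,"gripper": 0.6},
  ],
)

```text
clock: 4.82
eef_pos: [538.9, 194.9, 300.1]
eef_rot: [3.141, -0.0, 1.244]
wrist_force: [0.1, -0.4, 0.6]
finger_gap: 37.7
finger_force: 0.0
```

```bash
python3 - <<'E'
from fit import *
s=manip.read_state();print(s["clock"],s["eef_pos"],np.degrees(s["eef_rot"]),s["finger_gap"])
w=cams.camera("wrist"); c=cv2.resize(w["image"][:,:,::-1],(800,600)); cv2.imwrite("pics/w3.png",c)
import pickle;pickle.dump(w,open("w3.pkl","wb"))
for k in range(7):
    a=-2.57075-k*2*np.pi/7; print(k,(proj(w,[556.9+70*np.cos(a),245.6+70*np.sin(a),100 if k!=3 else 150])[0]*1.25).round(1))
print("button",proj(w,[408,274,78])[0]*1.25)
E
```

```text
4.925 [538.9610177  195.09674205 300.04006744] [ 1.79985700e+02 -8.83472727e-03  7.12767223e+01] 37.698502940325056
0 [337.4 271.8]
1 [296.8 193.7]
2 [332.6 109.3]
3 [426.6  75.6]
4 [492.2 147.9]
5 [488.1 237.9]
6 [419.9 290.2]
button [195.11628787 220.71278096]
```

View pics/w3.png

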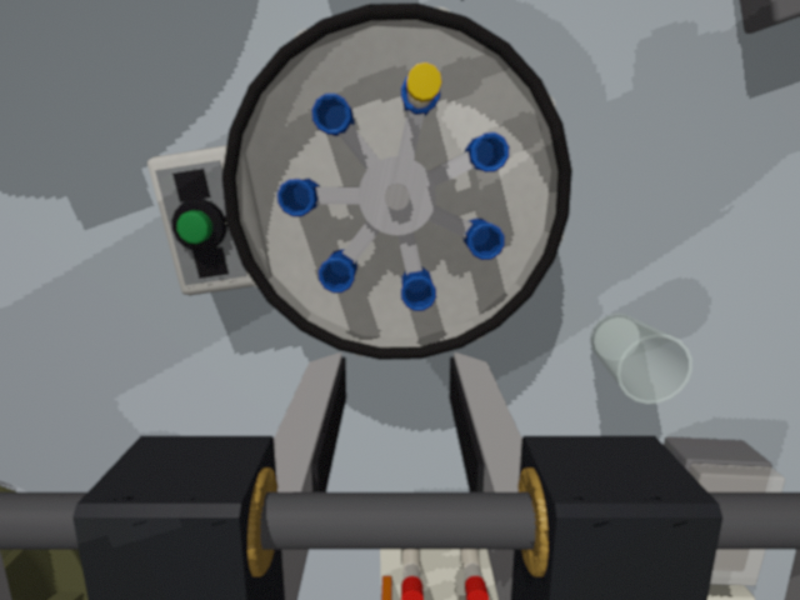

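The wrist view shows the mouths at (337,270), (297,197), (332,113), (489.5,151), (486,238.5) and (418.5,290). The yellow cap top is at (424.5,80) and the green button top at (193,227).

```bash
python3 - <<'E'
from fit import *
import pickle
w=pickle.load(open("w3.pkl","rb"))
O={0:(337,270),1:(297,197),2:(332,113),3:(424.5,80),4:(489.5,151),5:(486,238.5),6:(418.5,290)}
L=lambda k:np.array((70*np.cos(-k*2*np.pi/7),70*np.sin(-k*2*np.pi/7),150 if k==3 else 100))
f=lambda q:np.concatenate([proj(w,R(q[2])@L(k)+[q[0],q[1],0])[0]*1.25-O[k] for k in O])
r=least_squares(f,[557,245,-2.57]);q=r.x;print(q,r.fun.reshape(-1,2).round(1).tolist())
f=lambda q:np.concatenate([proj(w,R(q[2])@L(k)+[q[0],q[1],q[3]])[0]*1.25-O[k] for k in O])
r=least_squares(f,[557,245,-2.57,1]);print("zfree",r.x)
for k in O: print(k,(R(q[2])@L(k)+[q[0],q[1],0]).round(1))
print("button",onz(w,(193/1.25,227/1.25),78))
B=[503.2,-124.3,-.3207]
for l in [(x,y,101) for y in(-27,27) for x in(-56,0,56)]: print(l,(R(B[2])@np.array(l)+[B[0],B[1],0]).round(1))
p=R(B[2])@np.array((-56,-27,0))+[B[0],B[1],81];print(go([p[0],p[1],300],71.6))
E
```

```text
[555.64174438 244.57704206  -2.56954113] [[-0.7, 3.7], [-1.4, -1.1], [-0.8, -1.4], [0.3, -1.9], [1.3, -1.1], [0.8, 1.2], [0.3, 2.0]]
zfree [555.61308776 244.40750338  -2.56957201  -6.60902736]
0 [496.8 206.7 100. ]
1 [489.3 267.  100. ]
2 [531.8 310.4 100. ]
3 [592.2 304.3 150. ]
4 [625.1 253.2 100. ]
5 [605.7 195.6 100. ]
6 [548.6 174.9 100. ]
button [404.59209367 270.26672389  78.        ]
(-56, -27, 101) [ 441.5 -132.3  101. ]
(0, -27, 101) [ 494.7 -149.9  101. ]
(56, -27, 101) [ 547.8 -167.6  101. ]
(-56, 27, 101) [458.6 -81.  101. ]
(0, 27, 101) [511.7 -98.7 101. ]
(56, 27, 101) [ 564.9 -116.3  101. ]
(array([-8.544e+00,  2.770e-01, -1.000e-03]), np.float64(-0.03))
```

```bash
python3 - <<'E'
from fit import *
import pickle
w=pickle.load(open("w3.pkl","rb"))
x0,y0,s=220,52,3
im=cv2.resize(w["image"][y0:252,x0:420,::-1],None,fx=s,fy=s,interpolation=cv2.INTER_CUBIC)
q=[555.64,244.58,-2.5695]
for k in range(7):
  for r in (9.5,11.5):
    a=-k*2*np.pi/7; z=150 if k==3 else 100; 
    if k==3: r=10
    P=[R(q[2])@np.array((70*np.cos(a)+r*np.cos(t),70*np.sin(a)+r*np.sin(t),z))+[q[0],q[1],0] for t in np.arange(0,6.3,.2)]
    p=((proj(w,P)-[x0,y0]+.5)*s).astype(int); cv2.polylines(im,[p],True,(0,255,255),1)
cv2.imwrite("pics/w3c.png",im)
E
```

```text
(no output)
```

View pics/w3c.png

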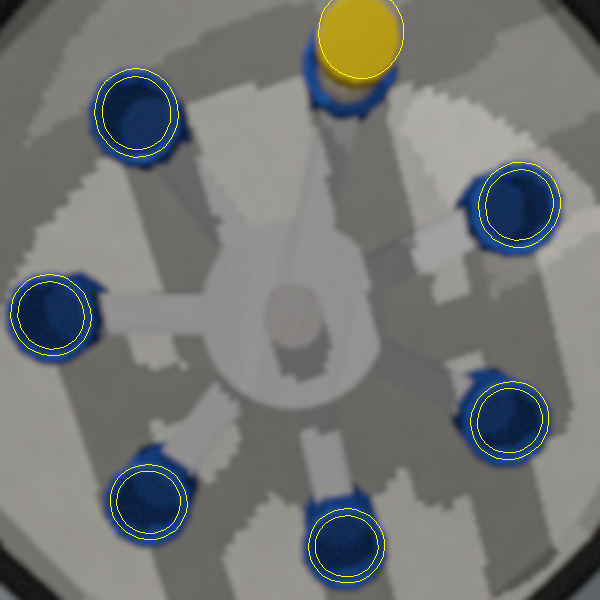

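The overlaid rings sit on the mouths to about 1 px. Now the first tube (-56,-27) → sleeve 0.

Request:
jog_arm(
  commands=[
    {"dx": -1,"dy": 0.03,"dz": 0.4,"ax": 0,"ay": 0,"az": -0.03,"gripper": 0.6},
    {"dx": -1,"dy": 0.03,"dz": 0.4,"ax": 0,"ay": 0,"az": 0,"gripper": 0.6},
    {"dx": -1,"dy": 0.03,"dz": 0.4,"ax": 0,"ay": 0,"az": 0,"gripper": 0.6},
    {"dx": -1,"dy": 0.03,"dz": 0.4,"ax": 0,"ay": 0,"az": 0,"gripper": 0.6},
    {"dx": -1,"dy": 0.03,"dz": 0.4,"ax": 0,"ay": 0,"az": 0,"gripper": 0.6},
    {"dx": -1,"dy": 0.03,"dz": 0.4,"ax": 0,"ay": 0,"az": 0,"gripper": 0.6},
    {"dx": -1,"dy": 0.03,"dz": 0.4,"ax": 0,"ay": 0,"az": 0,"gripper": 0.6},
    {"dx": -1,"dy": 0.03,"dz": 0.4,"ax": 0,"ay": 0,"az": 0,"gripper": 0.6},
    {"dx": -0.55,"dy": 0.03,"dz": 0.4,"ax": 0,"ay": 0,"az": 0,"gripper": 0.6},
    {"dx": 0,"dy": 0,"dz": 0,"ax": 0,"ay": 0,"az": 0,"gripper": 0.6},
  ],
)

```text
clock: 6.42
eef_pos: [440.5, -132.8, 155.2]
eef_rot: [-3.14, -0.0, 1.248]
wrist_force: [0.4, 0.3, -0.0]
finger_gap: 37.4
finger_force: 0.0
```

Request:
jog_arm(
  commands=[
    {"dx": 0,"dy": 0,"dz": 0,"ax": 0,"ay": 0,"az": 0,"gripper": 0.6},
    {"dx": 0,"dy": 0,"dz": 0,"ax": 0,"ay": 0,"az": 0,"gripper": 0.6},
  ],
)

```text
clock: 6.68
eef_pos: [441.7, -131.4, 156.5]
eef_rot: [3.141, -0.0, 1.251]
wrist_force: [0.2, -0.0, 0.1]
finger_gap: 37.4
finger_force: 0.0
```

```bash
cat > chk.py <<'E'
from fit import *
import sys
org=lambda h:(h[...,0]>=6)&(h[...,0]<14)&(h[...,1]>170)&(h[...,2]>100)
def bask():
    for n,c,b in (("S",cams.camera("scene"),(250,150,420,270)),("D",cams.camera("side"),(200,220,400,380))):
        im=c["image"][b[1]:b[3],b[0]:b[2]]; h=cv2.cvtColor(im,cv2.COLOR_RGB2HSV).astype(int)
        y,x=np.nonzero(org(h)); print(n,len(x),(x.mean()+b[0]).round(1),(y.mean()+b[1]).round(1),x.min()+b[0],x.max()+b[0])
def st(): 
    s=manip.read_state(); print("t",round(s["clock"],2),s["eef_pos"].round(1),np.degrees(s["eef_rot"]).round(1),"gap",round(s["finger_gap"],1),"f",round(s["finger_force"],1),s["wrist_force"].round(1))
BK={(-56,-27):(441.5,-132.3),(0,-27):(494.7,-149.9),(56,-27):(547.8,-167.6),(-56,27):(458.6,-81.),(0,27):(511.7,-98.7),(56,27):(564.9,-116.3)}
SL={0:(496.6,206.1),1:(489.1,266.4),2:(531.6,309.8),4:(624.9,252.6),5:(605.5,195.0),6:(548.4,174.3)}
E
python3 - <<'E'
from chk import *
bask();st();print(go([441.5,-132.3,81],71.6))
E
```

```text
S 391 320.6 202.0 291 352chk.py:7: RuntimeWarning: Mean of empty slice.
  y,x=np.nonzero(org(h)); print(n,len(x),(x.mean()+b[0]).round(1),(y.mean()+b[1]).round(1),x.min()+b[0],x.max()+b[0])
  ret = ret.dtype.type(ret / rcount)
Traceback (most recent call last):
  File "chk.py", line 7, in bask
    y,x=np.nonzero(org(h)); print(n,len(x),(x.mean()+b[0]).round(1),(y.mean()+b[1]).round(1),x.min()+b[0],x.max()+b[0])
                                                                                             ~~~~~^^
ValueError: zero-size array to reduction operation minimum which has no identity
```

Request:
jog_arm(
  commands=[
    {"dx": -0.02,"dy": 0,"dz": 1,"ax": 0,"ay": 0,"az": 0,"gripper": 0.6},
    {"dx": 0,"dy": 0,"dz": 0.88,"ax": 0,"ay": 0,"az": 0,"gripper": 0.6},
    {"dx": 0,"dy": 0,"dz": 0,"ax": 0,"ay": 0,"az": 0,"gripper": 0.6},
    {"dx": 0,"dy": 0,"dz": 0,"ax": 0,"ay": 0,"az": 0,"gripper": 1},
    {"dx": 0,"dy": 0,"dz": 0,"ax": 0,"ay": 0,"az": 0,"gripper": 1},
    {"dx": 0,"dy": 0,"dz": 0,"ax": 0,"ay": 0,"az": 0,"gripper": 1},
    {"dx": 0,"dy": 0,"dz": 0,"ax": 0,"ay": 0,"az": 0,"gripper": 1},
  ],
)

```text
clock: 7.75
eef_pos: [441.7, -133.1, 81.9]
eef_rot: [3.139, 0.0, 1.25]
wrist_force: [0.3, 0.8, 6.8]
finger_gap: 19.6
finger_force: 15.0
```

Request:
jog_arm(
  commands=[
    {"dx": 0,"dy": 0,"dz": -0.8,"ax": 0,"ay": 0,"az": 0,"gripper": 1},
    {"dx": 0,"dy": 0,"dz": -1,"ax": 0,"ay": 0,"az": 0,"gripper": 1},
    {"dx": 0,"dy": 0,"dz": -1,"ax": 0,"ay": 0,"az": 0,"gripper": 1},
    {"dx": 0,"dy": 0,"dz": -1,"ax": 0,"ay": 0,"az": 0,"gripper": 1},
    {"dx": 0,"dy": 0,"dz": -0.4,"ax": 0,"ay": 0,"az": 0,"gripper": 1},
    {"dx": 0,"dy": 0,"dz": 0,"ax": 0,"ay": 0,"az": 0,"gripper": 1},
  ],
)

```text
clock: 8.5
eef_pos: [441.0, -132.8, 248.8]
eef_rot: [3.141, 0.0, 1.25]
wrist_force: [-0.4, -0.3, -0.5]
finger_gap: 19.7
finger_force: 15.0
```

```bash
sed -i '/for n,c,b/s/,("D".*$/,):/; s/(("S"/((("S"/; s/270))),):/270)),):/' chk.py; sed -i 's/in (((/in ((/' chk.py; sed -n 4,8p chk.py; python3 - <<'E'
from chk import *
bask();st();x,y=SL[0];print(go([x,y,250],71.6))
E
```

```text
def bask():
    for n,c,b in (("S",cams.camera("scene"),(250,150,420,270)),):
        im=c["image"][b[1]:b[3],b[0]:b[2]]; h=cv2.cvtColor(im,cv2.COLOR_RGB2HSV).astype(int)
        y,x=np.nonzero(org(h)); print(n,len(x),(x.mean()+b[0]).round(1),(y.mean()+b[1]).round(1),x.min()+b[0],x.max()+b[0])
def st(): 
S 373 320.0 202.0 291 352
t 8.65 [ 440.5 -132.7  247.1] [-179.9   -0.    71.6] gap 19.7 f 15.0 [-1.3 -0.5  0.1]
(array([ 8.479, -1.342, -0.072]), np.float64(0.0))
```

Request:
jog_arm(
  commands=[
    {"dx": 1,"dy": -0.15,"dz": 0,"ax": 0,"ay": 0,"az": 0,"gripper": 1},
    {"dx": 1,"dy": -0.15,"dz": 0,"ax": 0,"ay": 0,"az": 0,"gripper": 1},
    {"dx": 1,"dy": -0.15,"dz": 0,"ax": 0,"ay": 0,"az": 0,"gripper": 1},
    {"dx": 1,"dy": -0.15,"dz": 0,"ax": 0,"ay": 0,"az": 0,"gripper": 1},
    {"dx": 1,"dy": -0.15,"dz": 0,"ax": 0,"ay": 0,"az": 0,"gripper": 1},
    {"dx": 1,"dy": -0.15,"dz": 0,"ax": 0,"ay": 0,"az": 0,"gripper": 1},
    {"dx": 1,"dy": -0.15,"dz": 0,"ax": 0,"ay": 0,"az": 0,"gripper": 1},
    {"dx": 1,"dy": -0.15,"dz": 0,"ax": 0,"ay": 0,"az": 0,"gripper": 1},
    {"dx": 0.47,"dy": -0.14,"dz": 0,"ax": 0,"ay": 0,"az": 0,"gripper": 1},
    {"dx": 0,"dy": 0,"dz": 1,"ax": 0,"ay": 0,"az": 0,"gripper": 1},
  ],
)

```text
clock: 9.9
eef_pos: [497.4, 206.8, 209.3]
eef_rot: [3.139, -0.002, 1.252]
wrist_force: [1.0, 0.4, -1.3]
finger_gap: 19.7
finger_force: 15.0
```

Request:
jog_arm(
  commands=[
    {"dx": 0,"dy": 0,"dz": 0.3,"ax": 0,"ay": 0,"az": 0,"gripper": 1},
    {"dx": 0,"dy": 0,"dz": 0,"ax": 0,"ay": 0,"az": 0,"gripper": 1},
    {"dx": 0,"dy": 0,"dz": 0,"ax": 0,"ay": 0,"az": 0,"gripper": 1},
  ],
)

```text
clock: 10.28
eef_pos: [497.3, 205.4, 197.9]
eef_rot: [3.14, -0.001, 1.25]
wrist_force: [-0.2, 0.8, -0.2]
finger_gap: 19.5
finger_force: 15.0
```

```bash
python3 - <<'E'
from chk import *
st();x,y=SL[0];print(go([x,y,131],71.6))
w=cams.camera("wrist");cv2.imwrite("pics/w4.png",crop(w["image"],200,180,230,170,3))
E
```

```text
t 10.38 [497.2 205.5 197.8] [ 1.799e+02 -1.000e-01  7.160e+01] gap 19.4 f 15.0 [0.2 0.1 0.1]
(array([ 0.009, -0.019,  1.669]), np.float64(0.0))
```

View pics/w4.png

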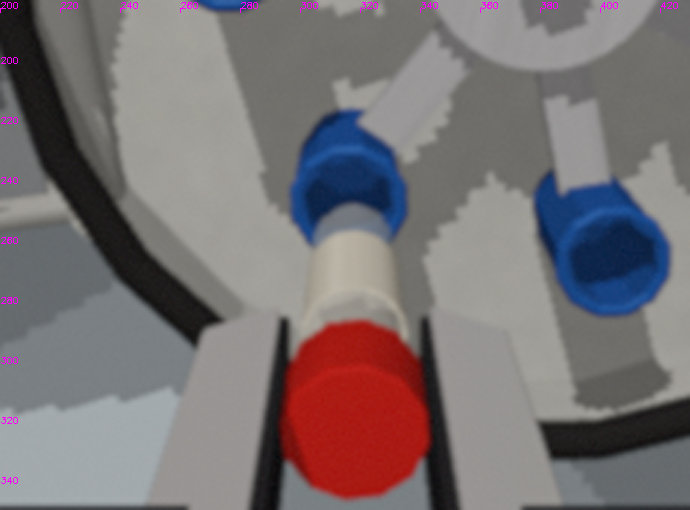

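The tube hangs straight, with its foot at about (316,252) over sleeve 0's mouth (centre about (316,244)). I'll lower it.

Request:
jog_arm(
  commands=[
    {"dx": 0,"dy": -0.02,"dz": 0.6,"ax": 0,"ay": 0,"az": 0,"gripper": 1},
    {"dx": 0,"dy": 0,"dz": 0.4,"ax": 0,"ay": 0,"az": 0,"gripper": 1},
    {"dx": 0,"dy": 0,"dz": 0,"ax": 0,"ay": 0,"az": 0,"gripper": 1},
  ],
)

```text
clock: 10.8
eef_pos: [495.7, 205.7, 155.9]
eef_rot: [-3.14, 0.001, 1.25]
wrist_force: [-0.0, 0.4, -0.2]
finger_gap: 19.4
finger_force: 15.0
```

Request:
jog_arm(
  commands=[
    {"dx": 0,"dy": 0,"dz": 0.4,"ax": 0,"ay": 0,"az": 0,"gripper": 1},
    {"dx": 0,"dy": 0,"dz": 0.26,"ax": 0,"ay": 0,"az": 0,"gripper": 1},
    {"dx": 0,"dy": 0,"dz": 0,"ax": 0,"ay": 0,"az": 0,"gripper": 1},
  ],
)

```text
clock: 11.18
eef_pos: [495.9, 205.9, 129.5]
eef_rot: [-3.141, 0.0, 1.25]
wrist_force: [0.9, 0.1, 0.8]
finger_gap: 19.6
finger_force: 15.0
```

Request:
jog_arm(
  commands=[
    {"dx": 0,"dy": 0,"dz": 0,"ax": 0,"ay": 0,"az": 0,"gripper": 0.6},
    {"dx": 0,"dy": 0,"dz": 0,"ax": 0,"ay": 0,"az": 0,"gripper": 0.6},
    {"dx": 0,"dy": 0,"dz": 0,"ax": 0,"ay": 0,"az": 0,"gripper": 0.6},
    {"dx": 0,"dy": 0,"dz": -1,"ax": 0,"ay": 0,"az": 0,"gripper": 0.6},
    {"dx": 0,"dy": 0,"dz": -1,"ax": 0,"ay": 0,"az": 0,"gripper": 0.6},
    {"dx": 0,"dy": 0,"dz": 0,"ax": 0,"ay": 0,"az": 0,"gripper": 0.6},
  ],
)

```text
clock: 11.92
eef_pos: [497.0, 206.3, 213.2]
eef_rot: [3.137, -0.003, 1.25]
wrist_force: [-0.9, 0.1, 0.8]
finger_gap: 37.6
finger_force: 0.0
```

```bash
python3 - <<'E'
from chk import *
bask();st();print(go([494.7,-149.9,156],71.6))
w=cams.camera("wrist");cv2.imwrite("pics/w5.png",crop(w["image"],200,180,230,170,3))
E
```

```text
S 158 304.0 211.5 292 353
t 12.07 [495.6 205.7 209.2] [-1.799e+02  1.000e-01  7.160e+01] gap 38.0 f 0.0 [0.7 0.3 0.1]
(array([-8.444,  2.784,  1.33 ]), np.float64(0.0))
```

View pics/w5.png

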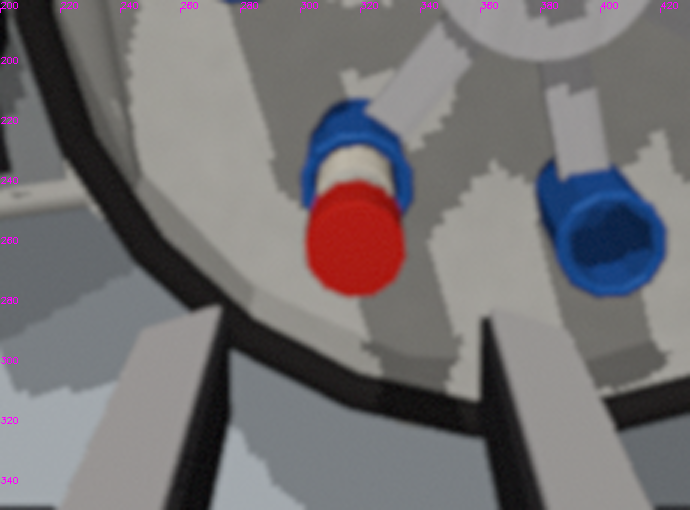

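Tube seated in sleeve 0 (cap at (319,258)). Next: (0,-27) → sleeve 1.

Request:
jog_arm(
  commands=[
    {"dx": -1,"dy": 0.31,"dz": 0,"ax": 0,"ay": 0,"az": 0,"gripper": 0.6},
    {"dx": -1,"dy": 0.31,"dz": 0,"ax": 0,"ay": 0,"az": 0,"gripper": 0.6},
    {"dx": -1,"dy": 0.31,"dz": 0,"ax": 0,"ay": 0,"az": 0,"gripper": 0.6},
    {"dx": -1,"dy": 0.31,"dz": 0,"ax": 0,"ay": 0,"az": 0,"gripper": 0.6},
    {"dx": -1,"dy": 0.31,"dz": 0.2,"ax": 0,"ay": 0,"az": 0,"gripper": 0.6},
    {"dx": -1,"dy": 0.31,"dz": 0.3,"ax": 0,"ay": 0,"az": 0,"gripper": 0.6},
    {"dx": -1,"dy": 0.31,"dz": 0.3,"ax": 0,"ay": 0,"az": 0,"gripper": 0.6},
    {"dx": -1,"dy": 0.31,"dz": 0.3,"ax": 0,"ay": 0,"az": 0,"gripper": 0.6},
    {"dx": -0.44,"dy": 0.3,"dz": 0.25,"ax": 0,"ay": 0,"az": 0,"gripper": 0.6},
    {"dx": 0,"dy": 0,"dz": 0,"ax": 0,"ay": 0,"az": 0,"gripper": 0.6},
  ],
)

```text
clock: 13.38
eef_pos: [495.0, -149.9, 154.9]
eef_rot: [-3.139, -0.0, 1.249]
wrist_force: [-0.1, -0.4, 0.1]
finger_gap: 37.5
finger_force: 0.0
```

```bash
python3 - <<'E'
from chk import *
bask();st();print(go([494.7,-149.9,81],71.6))
E
```

```text
S 396 321.2 206.1 292 353
t 13.53 [ 495.4 -148.5  156.4] [-180.    -0.    71.7] gap 37.7 f 0.0 [-0.7 -0.7 -0.1]
(array([-0.039, -0.006,  1.884]), np.float64(0.01))
```

The bar centroid shifted 4 px, so the basket was knocked. I'll back off and measure it again.

Request:
jog_arm(
  commands=[
    {"dx": -0.6,"dy": 0,"dz": -1,"ax": 0,"ay": 0,"az": 0,"gripper": 0.6},
    {"dx": 0,"dy": 0,"dz": -1,"ax": 0,"ay": 0,"az": 0,"gripper": 0.6},
    {"dx": 0,"dy": 0,"dz": -1,"ax": 0,"ay": 0,"az": 0,"gripper": 0.6},
    {"dx": 0,"dy": 0,"dz": -0.6,"ax": 0,"ay": 0,"az": 0,"gripper": 0.6},
    {"dx": 0,"dy": 0,"dz": 0,"ax": 0,"ay": 0,"az": 0,"gripper": 0.6},
    {"dx": 0,"dy": 0,"dz": 0,"ax": 0,"ay": 0,"az": 0,"gripper": 0.6},
  ],
)

```text
clock: 14.28
eef_pos: [487.5, -171.6, 299.1]
eef_rot: [-3.14, -0.0, 1.251]
wrist_force: [-0.2, -0.9, 0.1]
finger_gap: 37.6
finger_force: 0.0
```

```bash
sed -i 's/astype(np.float32)/astype(np.float32).astype(np.float32)/; s/min()<16/min()<22/' fit.py; python3 - <<'E'
from chk import *
st();bask()
w=cams.camera("wrist");print(np.round(blobs(w["image"],red),1).tolist())
q,r=fitb(w,(503.2,-120,-.32));print(q,r);q,r=fitb(w,q);print(q,r)
for l in BK: print(l,(R(q[2])@np.array((*l,81))+[q[0],q[1],0]).round(1))
p=R(q[2])@np.array((0,-27,81))+[q[0],q[1],0];print(go(p,90+np.degrees(q[2])),90+np.degrees(q[2]))
cv2.imwrite("pics/w6.png",w["image"][:,:,::-1])
E
```

```text
t 14.38 [ 487.4 -171.9  299. ] [-179.9   -0.    71.7] gap 37.8 f 0.0 [-0.4  0.3  0.5]
S 394 320.9 206.1 292 353
[[254.1, 101.6], [320.6, 102.7], [387.5, 103.7], [320.0, 167.4], [384.7, 168.0], [557.9, 220.2]]
[ 5.11095906e+02 -1.06606289e+02 -3.32418246e-01] [[0.6, 0.3], [0.1, 0.2], [0.4, -0.2], [-1.0, 0.2], [-0.3, 0.0]]
[ 5.11095906e+02 -1.06606289e+02 -3.32418246e-01] [[0.6, 0.3], [0.1, 0.2], [0.4, -0.2], [-1.0, 0.2], [-0.3, 0.0]]
(-56, -27) [ 449.4 -113.9   81. ]
(0, -27) [ 502.3 -132.1   81. ]
(56, -27) [ 555.2 -150.4   81. ]
(-56, 27) [467.  -62.8  81. ]
(0, 27) [519.9 -81.1  81. ]
(56, 27) [572.8 -99.4  81. ]
(array([1.066, 0.023, 5.459]), np.float64(0.07)) 70.95383747209146
```

Request:
jog_arm(
  commands=[
    {"dx": 0.5,"dy": 0.02,"dz": 1,"ax": 0,"ay": 0,"az": 0.07,"gripper": 0.6},
    {"dx": 0.56,"dy": 0,"dz": 1,"ax": 0,"ay": 0,"az": 0,"gripper": 0.6},
    {"dx": 0,"dy": 0,"dz": 1,"ax": 0,"ay": 0,"az": 0,"gripper": 0.6},
    {"dx": 0,"dy": 0,"dz": 0.6,"ax": 0,"ay": 0,"az": 0,"gripper": 0.6},
    {"dx": 0,"dy": 0,"dz": 1,"ax": 0,"ay": 0,"az": 0,"gripper": 0.6},
    {"dx": 0,"dy": 0,"dz": 0.86,"ax": 0,"ay": 0,"az": 0,"gripper": 0.6},
    {"dx": 0,"dy": 0,"dz": 0,"ax": 0,"ay": 0,"az": 0,"gripper": 0.6},
    {"dx": 0,"dy": 0,"dz": 0,"ax": 0,"ay": 0,"az": 0,"gripper": 1},
    {"dx": 0,"dy": 0,"dz": 0,"ax": 0,"ay": 0,"az": 0,"gripper": 1},
    {"dx": 0,"dy": 0,"dz": 0,"ax": 0,"ay": 0,"az": 0,"gripper": 1},
  ],
)

```text
clock: 15.72
eef_pos: [502.7, -132.6, 83.0]
eef_rot: [3.139, -0.0, 1.238]
wrist_force: [-0.2, 0.3, 4.6]
finger_gap: 19.2
finger_force: 15.0
```

Request:
jog_arm(
  commands=[
    {"dx": 0,"dy": 0,"dz": 0,"ax": 0,"ay": 0,"az": 0,"gripper": 1},
    {"dx": 0,"dy": 0,"dz": -0.6,"ax": 0,"ay": 0,"az": 0,"gripper": 1},
    {"dx": 0,"dy": 0,"dz": -1,"ax": 0,"ay": 0,"az": 0,"gripper": 1},
    {"dx": 0,"dy": 0,"dz": -1,"ax": 0,"ay": 0,"az": 0,"gripper": 1},
    {"dx": 0,"dy": 0,"dz": -1,"ax": 0,"ay": 0,"az": 0,"gripper": 1},
    {"dx": 0,"dy": 0,"dz": -0.6,"ax": 0,"ay": 0,"az": 0,"gripper": 1},
    {"dx": 0,"dy": 0,"dz": 0,"ax": 0,"ay": 0,"az": 0,"gripper": 1},
  ],
)

```text
clock: 16.6
eef_pos: [502.5, -132.5, 251.3]
eef_rot: [3.138, -0.0, 1.238]
wrist_force: [-0.2, -0.1, -0.8]
finger_gap: 19.6
finger_force: 15.0
```

```bash
python3 - <<'E'
from chk import *
bask();st();x,y=SL[1];print(go([x,y,250]))
E
```

```text
S 377 321.3 206.2 292 353
t 16.75 [ 501.6 -132.3  248.5] [-179.9   -0.    70.9] gap 19.6 f 15.0 [ 0.4 -0.3 -0.2]
(array([ 9.318, -3.55 , -0.031]), 0)
```

Request:
jog_arm(
  commands=[
    {"dx": 1,"dy": -0.38,"dz": 0,"ax": 0,"ay": 0,"az": 0,"gripper": 1},
    {"dx": 1,"dy": -0.38,"dz": 0,"ax": 0,"ay": 0,"az": 0,"gripper": 1},
    {"dx": 1,"dy": -0.38,"dz": 0,"ax": 0,"ay": 0,"az": 0,"gripper": 1},
    {"dx": 1,"dy": -0.38,"dz": 0,"ax": 0,"ay": 0,"az": 0,"gripper": 1},
    {"dx": 1,"dy": -0.38,"dz": 0,"ax": 0,"ay": 0,"az": 0,"gripper": 1},
    {"dx": 1,"dy": -0.38,"dz": 0,"ax": 0,"ay": 0,"az": 0,"gripper": 1},
    {"dx": 1,"dy": -0.38,"dz": 0,"ax": 0,"ay": 0,"az": 0,"gripper": 1},
    {"dx": 1,"dy": -0.38,"dz": 0,"ax": 0,"ay": 0,"az": 0,"gripper": 1},
    {"dx": 1,"dy": -0.38,"dz": 0,"ax": 0,"ay": 0,"az": 0,"gripper": 1},
    {"dx": 0.31,"dy": -0.14,"dz": 0.5,"ax": 0,"ay": 0,"az": 0,"gripper": 1},
  ],
)

```text
clock: 18.0
eef_pos: [488.7, 268.2, 229.1]
eef_rot: [3.142, -0.0, 1.24]
wrist_force: [0.3, 0.2, -1.3]
finger_gap: 19.7
finger_force: 15.0
```

Request:
jog_arm(
  commands=[
    {"dx": 0,"dy": 0,"dz": 0.8,"ax": 0,"ay": 0,"az": 0,"gripper": 1},
    {"dx": 0,"dy": 0,"dz": 0,"ax": 0,"ay": 0,"az": 0,"gripper": 1},
    {"dx": 0,"dy": 0,"dz": 0,"ax": 0,"ay": 0,"az": 0,"gripper": 1},
  ],
)

```text
clock: 18.38
eef_pos: [489.3, 266.0, 198.5]
eef_rot: [3.141, -0.0, 1.238]
wrist_force: [0.4, -0.0, 0.0]
finger_gap: 19.6
finger_force: 15.0
```

```bash
python3 - <<'E'
from chk import *
st();x,y=SL[1];print(go([x,y,130]))
E
```

```text
t 18.48 [489.5 266.  199. ] [ 1.799e+02 -1.000e-01  7.090e+01] gap 19.8 f 15.0 [ 0.5 -0.2 -0.1]
(array([ 0.003, -0.015,  1.725]), 0)
```

Request:
jog_arm(
  commands=[
    {"dx": 0,"dy": -0.01,"dz": 0.6,"ax": 0,"ay": 0,"az": 0,"gripper": 1},
    {"dx": 0,"dy": 0,"dz": 0.4,"ax": 0,"ay": 0,"az": 0,"gripper": 1},
    {"dx": 0,"dy": 0,"dz": 0.4,"ax": 0,"ay": 0,"az": 0,"gripper": 1},
    {"dx": 0,"dy": 0,"dz": 0.29,"ax": 0,"ay": 0,"az": 0,"gripper": 1},
    {"dx": 0,"dy": 0,"dz": 0,"ax": 0,"ay": 0,"az": 0,"gripper": 1},
  ],
)

```text
clock: 19.1
eef_pos: [488.7, 266.1, 129.8]
eef_rot: [-3.141, 0.0, 1.238]
wrist_force: [-0.2, -0.2, -1.1]
finger_gap: 19.6
finger_force: 15.0
```

Request:
jog_arm(
  commands=[
    {"dx": 0,"dy": 0,"dz": 0,"ax": 0,"ay": 0,"az": 0,"gripper": 0.6},
    {"dx": 0,"dy": 0,"dz": 0,"ax": 0,"ay": 0,"az": 0,"gripper": 0.6},
    {"dx": 0,"dy": 0,"dz": 0,"ax": 0,"ay": 0,"az": 0,"gripper": 0.6},
    {"dx": 0,"dy": 0,"dz": -1,"ax": 0,"ay": 0,"az": 0,"gripper": 0.6},
    {"dx": 0,"dy": 0,"dz": -1,"ax": 0,"ay": 0,"az": 0,"gripper": 0.6},
    {"dx": 0,"dy": 0,"dz": 0,"ax": 0,"ay": 0,"az": 0,"gripper": 0.6},
  ],
)

```text
clock: 19.85
eef_pos: [489.6, 266.6, 213.2]
eef_rot: [3.138, -0.004, 1.238]
wrist_force: [0.0, 0.4, -0.6]
finger_gap: 37.6
finger_force: 0.0
```

Request:
jog_arm(
  commands=[
    {"dx": -1,"dy": 0.53,"dz": 0,"ax": 0,"ay": 0,"az": 0,"gripper": 0.6},
    {"dx": -1,"dy": 0.53,"dz": 0,"ax": 0,"ay": 0,"az": 0,"gripper": 0.6},
    {"dx": -1,"dy": 0.53,"dz": 0,"ax": 0,"ay": 0,"az": 0,"gripper": 0.6},
    {"dx": -1,"dy": 0.53,"dz": 0,"ax": 0,"ay": 0,"az": 0,"gripper": 0.6},
    {"dx": -1,"dy": 0.53,"dz": 0,"ax": 0,"ay": 0,"az": 0,"gripper": 0.6},
    {"dx": -1,"dy": 0.53,"dz": 0.2,"ax": 0,"ay": 0,"az": 0,"gripper": 0.6},
    {"dx": -1,"dy": 0.53,"dz": 0.3,"ax": 0,"ay": 0,"az": 0,"gripper": 0.6},
    {"dx": -1,"dy": 0.53,"dz": 0.3,"ax": 0,"ay": 0,"az": 0,"gripper": 0.6},
    {"dx": -1,"dy": 0.53,"dz": 0.3,"ax": 0,"ay": 0,"az": 0,"gripper": 0.6},
    {"dx": -0.31,"dy": 0.19,"dz": 0.2,"ax": 0,"ay": 0,"az": 0,"gripper": 0.6},
  ],
)

```text
clock: 21.1
eef_pos: [554.0, -152.5, 156.4]
eef_rot: [-3.14, 0.0, 1.236]
wrist_force: [-0.2, -0.3, -0.2]
finger_gap: 37.5
finger_force: 0.0
```

Request:
jog_arm(
  commands=[
    {"dx": 0,"dy": 0,"dz": 0,"ax": 0,"ay": 0,"az": 0,"gripper": 0.6},
    {"dx": 0,"dy": 0,"dz": 0,"ax": 0,"ay": 0,"az": 0,"gripper": 0.6},
  ],
)

```text
clock: 21.35
eef_pos: [554.6, -149.4, 158.4]
eef_rot: [3.142, -0.0, 1.239]
wrist_force: [-0.2, 0.9, -0.1]
finger_gap: 37.6
finger_force: 0.0
```

```bash
sed -i '/^BK=/,$d' chk.py; cat >> chk.py <<'E'
Bq=[511.1,-106.6,-.3324]
BK={l:tuple(R(Bq[2])@np.array((*l,0))+[Bq[0],Bq[1],0])[:2] for l in [(x,y) for x in(-56,0,56) for y in(-27,27)]}
SL={0:(496.6,206.1),1:(489.1,266.4),2:(531.6,309.8),4:(624.9,252.6),5:(605.5,195.0),6:(548.4,174.3)}
E
python3 - <<'E'
from chk import *
bask();st();x,y=BK[56,-27];print(go([x,y,81]))
E
```

```text
S 391 321.3 206.2 292 353
t 21.5 [ 554.8 -149.6  158.7] [180.  -0.  71.] gap 37.6 f 0.0 [ 0.2 -0.3  0.2]
(array([-0.016,  0.016,  1.943]), 0)
```

Request:
jog_arm(
  commands=[
    {"dx": -0.01,"dy": 0.01,"dz": 1,"ax": 0,"ay": 0,"az": 0,"gripper": 0.6},
    {"dx": 0,"dy": 0,"dz": 0.92,"ax": 0,"ay": 0,"az": 0,"gripper": 0.6},
    {"dx": 0,"dy": 0,"dz": 0,"ax": 0,"ay": 0,"az": 0,"gripper": 0.6},
    {"dx": 0,"dy": 0,"dz": 0,"ax": 0,"ay": 0,"az": 0,"gripper": 1},
    {"dx": 0,"dy": 0,"dz": 0,"ax": 0,"ay": 0,"az": 0,"gripper": 1},
    {"dx": 0,"dy": 0,"dz": 0,"ax": 0,"ay": 0,"az": 0,"gripper": 1},
    {"dx": 0,"dy": 0,"dz": 0,"ax": 0,"ay": 0,"az": 0,"gripper": 1},
  ],
)

```text
clock: 22.38
eef_pos: [555.6, -151.3, 82.9]
eef_rot: [3.139, -0.0, 1.238]
wrist_force: [1.0, 0.1, 7.7]
finger_gap: 19.7
finger_force: 15.0
```

Request:
jog_arm(
  commands=[
    {"dx": 0,"dy": 0,"dz": -0.6,"ax": 0,"ay": 0,"az": 0,"gripper": 1},
    {"dx": 0,"dy": 0,"dz": -1,"ax": 0,"ay": 0,"az": 0,"gripper": 1},
    {"dx": 0,"dy": 0,"dz": -1,"ax": 0,"ay": 0,"az": 0,"gripper": 1},
    {"dx": 0,"dy": 0,"dz": -1,"ax": 0,"ay": 0,"az": 0,"gripper": 1},
    {"dx": 0,"dy": 0,"dz": -0.6,"ax": 0,"ay": 0,"az": 0,"gripper": 1},
    {"dx": 0,"dy": 0,"dz": 0,"ax": 0,"ay": 0,"az": 0,"gripper": 1},
  ],
)

```text
clock: 23.12
eef_pos: [555.3, -151.2, 251.2]
eef_rot: [3.138, -0.0, 1.238]
wrist_force: [0.4, 0.5, -0.3]
finger_gap: 19.5
finger_force: 15.0
```

Request:
jog_arm(
  commands=[
    {"dx": 1,"dy": -0.37,"dz": 0,"ax": 0,"ay": 0,"az": 0,"gripper": 1},
    {"dx": 1,"dy": -0.37,"dz": 0,"ax": 0,"ay": 0,"az": 0,"gripper": 1},
    {"dx": 1,"dy": -0.37,"dz": 0,"ax": 0,"ay": 0,"az": 0,"gripper": 1},
    {"dx": 1,"dy": -0.37,"dz": 0,"ax": 0,"ay": 0,"az": 0,"gripper": 1},
    {"dx": 1,"dy": -0.37,"dz": 0,"ax": 0,"ay": 0,"az": 0,"gripper": 1},
    {"dx": 1,"dy": -0.37,"dz": 0,"ax": 0,"ay": 0,"az": 0,"gripper": 1},
    {"dx": 1,"dy": -0.37,"dz": 0,"ax": 0,"ay": 0,"az": 0,"gripper": 1},
    {"dx": 0.62,"dy": -0.22,"dz": 0.5,"ax": 0,"ay": 0,"az": 0,"gripper": 1},
    {"dx": 0,"dy": 0,"dz": 0.8,"ax": 0,"ay": 0,"az": 0,"gripper": 1},
    {"dx": 0,"dy": 0,"dz": 0,"ax": 0,"ay": 0,"az": 0,"gripper": 1},
  ],
)

```text
clock: 24.38
eef_pos: [546.7, 173.6, 194.3]
eef_rot: [-3.137, 0.003, 1.239]
wrist_force: [0.5, 0.2, -0.0]
finger_gap: 19.5
finger_force: 15.0
```

```bash
python3 - <<'E'
from chk import *
bask();st();x,y=SL[6];print(go([x,y,130]))
E
```

```text
S 69 319.4 207.3 293 353
t 24.52 [548.5 173.5 198.3] [180.   -0.   70.9] gap 19.5 f 15.0 [ 0.3 -0.4  0. ]
(array([ 0.018, -0.01 ,  1.709]), 0)
```

Request:
jog_arm(
  commands=[
    {"dx": 0.01,"dy": -0.01,"dz": 0.6,"ax": 0,"ay": 0,"az": 0,"gripper": 1},
    {"dx": 0,"dy": 0,"dz": 0.4,"ax": 0,"ay": 0,"az": 0,"gripper": 1},
    {"dx": 0,"dy": 0,"dz": 0.4,"ax": 0,"ay": 0,"az": 0,"gripper": 1},
    {"dx": 0,"dy": 0,"dz": 0.28,"ax": 0,"ay": 0,"az": 0,"gripper": 1},
    {"dx": 0,"dy": 0,"dz": 0,"ax": 0,"ay": 0,"az": 0,"gripper": 1},
  ],
)

```text
clock: 25.15
eef_pos: [547.9, 174.1, 129.9]
eef_rot: [-3.142, 0.0, 1.238]
wrist_force: [-0.0, 0.3, 0.6]
finger_gap: 19.3
finger_force: 15.0
```

Request:
jog_arm(
  commands=[
    {"dx": 0,"dy": 0,"dz": 0,"ax": 0,"ay": 0,"az": 0,"gripper": 0.6},
    {"dx": 0,"dy": 0,"dz": 0,"ax": 0,"ay": 0,"az": 0,"gripper": 0.6},
    {"dx": 0,"dy": 0,"dz": 0,"ax": 0,"ay": 0,"az": 0,"gripper": 0.6},
    {"dx": 0,"dy": 0,"dz": -1,"ax": 0,"ay": 0,"az": 0,"gripper": 0.6},
    {"dx": 0,"dy": 0,"dz": -1,"ax": 0,"ay": 0,"az": 0,"gripper": 0.6},
    {"dx": 0,"dy": 0,"dz": 0,"ax": 0,"ay": 0,"az": 0,"gripper": 0.6},
  ],
)

```text
clock: 25.9
eef_pos: [548.9, 174.5, 213.4]
eef_rot: [3.137, -0.003, 1.238]
wrist_force: [-0.0, -0.4, -0.4]
finger_gap: 37.7
finger_force: 0.0
```

Request:
jog_arm(
  commands=[
    {"dx": -1,"dy": 0,"dz": 0,"ax": 0,"ay": 0,"az": 0,"gripper": 0.6},
    {"dx": -1,"dy": 0,"dz": 0,"ax": 0,"ay": 0,"az": 0,"gripper": 0.6},
    {"dx": -1,"dy": 0,"dz": 0,"ax": 0,"ay": 0,"az": 0,"gripper": 0.6},
    {"dx": -1,"dy": 0,"dz": 0.3,"ax": 0,"ay": 0,"az": 0,"gripper": 0.6},
    {"dx": -1,"dy": 0,"dz": 0.4,"ax": 0,"ay": 0,"az": 0,"gripper": 0.6},
    {"dx": -1,"dy": 0,"dz": 0.4,"ax": 0,"ay": 0,"az": 0,"gripper": 0.6},
    {"dx": -0.27,"dy": 0.01,"dz": 0.2,"ax": 0,"ay": 0,"az": 0,"gripper": 0.6},
    {"dx": 0,"dy": 0,"dz": 0,"ax": 0,"ay": 0,"az": 0,"gripper": 0.6},
    {"dx": 0,"dy": 0,"dz": 0,"ax": 0,"ay": 0,"az": 0,"gripper": 0.6},
  ],
)

```text
clock: 27.02
eef_pos: [466.8, -62.2, 158.5]
eef_rot: [3.141, -0.0, 1.239]
wrist_force: [0.6, 0.6, -0.2]
finger_gap: 37.3
finger_force: 0.0
```

```bash
python3 - <<'E'
from chk import *
bask();st();x,y=BK[-56,27];print(go([x,y,81]))
E
```

```text
S 378 321.4 206.3 292 353
t 27.18 [466.7 -62.2 158.5] [180.  -0.  71.] gap 37.8 f 0.0 [-0.5  0.3  0. ]
(array([-0.011,  0.01 ,  1.939]), 0)
```

Request:
jog_arm(
  commands=[
    {"dx": -0.01,"dy": 0.01,"dz": 1,"ax": 0,"ay": 0,"az": 0,"gripper": 0.6},
    {"dx": 0,"dy": 0,"dz": 0.92,"ax": 0,"ay": 0,"az": 0,"gripper": 0.6},
    {"dx": 0,"dy": 0,"dz": 0,"ax": 0,"ay": 0,"az": 0,"gripper": 0.6},
    {"dx": 0,"dy": 0,"dz": 0,"ax": 0,"ay": 0,"az": 0,"gripper": 1},
    {"dx": 0,"dy": 0,"dz": 0,"ax": 0,"ay": 0,"az": 0,"gripper": 1},
    {"dx": 0,"dy": 0,"dz": 0,"ax": 0,"ay": 0,"az": 0,"gripper": 1},
    {"dx": 0,"dy": 0,"dz": 0,"ax": 0,"ay": 0,"az": 0,"gripper": 1},
  ],
)

```text
clock: 28.05
eef_pos: [467.4, -63.6, 82.6]
eef_rot: [3.139, -0.0, 1.238]
wrist_force: [-0.1, 0.4, 7.5]
finger_gap: 19.3
finger_force: 15.0
```

Request:
jog_arm(
  commands=[
    {"dx": 0,"dy": 0,"dz": -0.6,"ax": 0,"ay": 0,"az": 0,"gripper": 1},
    {"dx": 0,"dy": 0,"dz": -1,"ax": 0,"ay": 0,"az": 0,"gripper": 1},
    {"dx": 0,"dy": 0,"dz": -1,"ax": 0,"ay": 0,"az": 0,"gripper": 1},
    {"dx": 0,"dy": 0,"dz": -1,"ax": 0,"ay": 0,"az": 0,"gripper": 1},
    {"dx": 0,"dy": 0,"dz": -0.6,"ax": 0,"ay": 0,"az": 0,"gripper": 1},
    {"dx": 0,"dy": 0,"dz": 0,"ax": 0,"ay": 0,"az": 0,"gripper": 1},
  ],
)

```text
clock: 28.8
eef_pos: [467.1, -63.6, 250.9]
eef_rot: [3.138, -0.0, 1.238]
wrist_force: [0.4, -0.8, -0.9]
finger_gap: 19.4
finger_force: 15.0
```

Request:
jog_arm(
  commands=[
    {"dx": 1,"dy": 0.16,"dz": 0,"ax": 0,"ay": 0,"az": 0,"gripper": 1},
    {"dx": 1,"dy": 0.16,"dz": 0,"ax": 0,"ay": 0,"az": 0,"gripper": 1},
    {"dx": 1,"dy": 0.16,"dz": 0,"ax": 0,"ay": 0,"az": 0,"gripper": 1},
    {"dx": 1,"dy": 0.16,"dz": 0,"ax": 0,"ay": 0,"az": 0,"gripper": 1},
    {"dx": 1,"dy": 0.16,"dz": 0,"ax": 0,"ay": 0,"az": 0,"gripper": 1},
    {"dx": 1,"dy": 0.16,"dz": 0,"ax": 0,"ay": 0,"az": 0,"gripper": 1},
    {"dx": 1,"dy": 0.16,"dz": 0,"ax": 0,"ay": 0,"az": 0,"gripper": 1},
    {"dx": 0.22,"dy": 0.05,"dz": 0,"ax": 0,"ay": 0,"az": 0,"gripper": 1},
    {"dx": 0,"dy": 0,"dz": 1,"ax": 0,"ay": 0,"az": 0,"gripper": 1},
    {"dx": 0,"dy": 0,"dz": 0.3,"ax": 0,"ay": 0,"az": 0,"gripper": 1},
  ],
)

```text
clock: 30.05
eef_pos: [604.0, 193.4, 194.3]
eef_rot: [-3.138, 0.003, 1.238]
wrist_force: [-0.7, -0.1, -0.2]
finger_gap: 19.5
finger_force: 15.0
```

```bash
python3 - <<'E'
from chk import *
cams.camera("wrist");bask();cams.camera("side");st();x,y=SL[5];print(go([x,y,130]))
E
```

```text
S 272 334.1 203.0 294 354
t 30.3 [605.6 194.  198.9] [ 1.799e+02 -1.000e-01  7.090e+01] gap 19.7 f 15.0 [ 0.4  0.4 -0.5]
(array([ 0.022, -0.012,  1.722]), 0)
```

Request:
jog_arm(
  commands=[
    {"dx": 0.02,"dy": -0.01,"dz": 0.6,"ax": 0,"ay": 0,"az": 0,"gripper": 1},
    {"dx": 0,"dy": 0,"dz": 0.4,"ax": 0,"ay": 0,"az": 0,"gripper": 1},
    {"dx": 0,"dy": 0,"dz": 0.4,"ax": 0,"ay": 0,"az": 0,"gripper": 1},
    {"dx": 0,"dy": 0,"dz": 0.29,"ax": 0,"ay": 0,"az": 0,"gripper": 1},
    {"dx": 0,"dy": 0,"dz": 0,"ax": 0,"ay": 0,"az": 0,"gripper": 1},
  ],
)

```text
clock: 30.92
eef_pos: [605.1, 195.0, 129.5]
eef_rot: [-3.142, 0.0, 1.238]
wrist_force: [-0.0, 1.1, 0.5]
finger_gap: 19.2
finger_force: 15.0
```

Request:
jog_arm(
  commands=[
    {"dx": 0,"dy": 0,"dz": 0,"ax": 0,"ay": 0,"az": 0,"gripper": 0.6},
    {"dx": 0,"dy": 0,"dz": 0,"ax": 0,"ay": 0,"az": 0,"gripper": 0.6},
    {"dx": 0,"dy": 0,"dz": 0,"ax": 0,"ay": 0,"az": 0,"gripper": 0.6},
    {"dx": 0,"dy": 0,"dz": -1,"ax": 0,"ay": 0,"az": 0,"gripper": 0.6},
    {"dx": 0,"dy": 0,"dz": -1,"ax": 0,"ay": 0,"az": 0,"gripper": 0.6},
    {"dx": 0,"dy": 0,"dz": 0,"ax": 0,"ay": 0,"az": 0,"gripper": 0.6},
  ],
)

```text
clock: 31.68
eef_pos: [606.1, 195.4, 213.3]
eef_rot: [3.137, -0.003, 1.238]
wrist_force: [-0.3, -0.6, -0.2]
finger_gap: 37.7
finger_force: 0.0
```

Request:
jog_arm(
  commands=[
    {"dx": -1,"dy": 0.03,"dz": 0,"ax": 0,"ay": 0,"az": 0,"gripper": 0.6},
    {"dx": -1,"dy": 0.03,"dz": 0,"ax": 0,"ay": 0,"az": 0,"gripper": 0.6},
    {"dx": -1,"dy": 0.03,"dz": 0,"ax": 0,"ay": 0,"az": 0,"gripper": 0.6},
    {"dx": -1,"dy": 0.03,"dz": 0,"ax": 0,"ay": 0,"az": 0,"gripper": 0.6},
    {"dx": -1,"dy": 0.03,"dz": 0.3,"ax": 0,"ay": 0,"az": 0,"gripper": 0.6},
    {"dx": -1,"dy": 0.03,"dz": 0.4,"ax": 0,"ay": 0,"az": 0,"gripper": 0.6},
    {"dx": -1,"dy": 0.03,"dz": 0.4,"ax": 0,"ay": 0,"az": 0,"gripper": 0.6},
    {"dx": -0.22,"dy": 0.02,"dz": 0.2,"ax": 0,"ay": 0,"az": 0,"gripper": 0.6},
    {"dx": 0,"dy": 0,"dz": 0,"ax": 0,"ay": 0,"az": 0,"gripper": 0.6},
    {"dx": 0,"dy": 0,"dz": 0,"ax": 0,"ay": 0,"az": 0,"gripper": 0.6},
  ],
)

```text
clock: 32.92
eef_pos: [519.9, -80.0, 158.1]
eef_rot: [3.141, -0.0, 1.239]
wrist_force: [-0.0, 0.4, 0.5]
finger_gap: 37.6
finger_force: 0.0
```

```bash
python3 - <<'E'
from chk import *
bask();st();x,y=BK[0,27];print(go([x,y,81]))
E
```

```text
S 366 321.7 206.3 292 353
t 33.08 [519.8 -80.1 158.2] [180.  -0.  71.] gap 37.7 f 0.0 [-0.2 -0.4  0.2]
(array([-0.022,  0.01 ,  1.93 ]), 0)
```

Request:
jog_arm(
  commands=[
    {"dx": -0.02,"dy": 0.01,"dz": 1,"ax": 0,"ay": 0,"az": 0,"gripper": 0.6},
    {"dx": 0,"dy": 0,"dz": 0.92,"ax": 0,"ay": 0,"az": 0,"gripper": 0.6},
    {"dx": 0,"dy": 0,"dz": 0,"ax": 0,"ay": 0,"az": 0,"gripper": 0.6},
    {"dx": 0,"dy": 0,"dz": 0,"ax": 0,"ay": 0,"az": 0,"gripper": 1},
    {"dx": 0,"dy": 0,"dz": 0,"ax": 0,"ay": 0,"az": 0,"gripper": 1},
    {"dx": 0,"dy": 0,"dz": 0,"ax": 0,"ay": 0,"az": 0,"gripper": 1},
    {"dx": 0,"dy": 0,"dz": 0,"ax": 0,"ay": 0,"az": 0,"gripper": 1},
  ],
)

```text
clock: 33.95
eef_pos: [520.3, -81.9, 82.4]
eef_rot: [3.139, -0.0, 1.238]
wrist_force: [-0.1, -0.4, 7.1]
finger_gap: 19.3
finger_force: 15.0
```

Request:
jog_arm(
  commands=[
    {"dx": 0,"dy": 0,"dz": -0.6,"ax": 0,"ay": 0,"az": 0,"gripper": 1},
    {"dx": 0,"dy": 0,"dz": -1,"ax": 0,"ay": 0,"az": 0,"gripper": 1},
    {"dx": 0,"dy": 0,"dz": -1,"ax": 0,"ay": 0,"az": 0,"gripper": 1},
    {"dx": 0,"dy": 0,"dz": -1,"ax": 0,"ay": 0,"az": 0,"gripper": 1},
    {"dx": 0,"dy": 0,"dz": -0.6,"ax": 0,"ay": 0,"az": 0,"gripper": 1},
    {"dx": 0,"dy": 0,"dz": 0,"ax": 0,"ay": 0,"az": 0,"gripper": 1},
  ],
)

```text
clock: 34.7
eef_pos: [520.0, -81.9, 250.7]
eef_rot: [3.138, -0.0, 1.238]
wrist_force: [-0.5, -0.1, 0.2]
finger_gap: 19.7
finger_force: 15.0
```

Request:
jog_arm(
  commands=[
    {"dx": 1,"dy": -0.31,"dz": 0,"ax": 0,"ay": 0,"az": 0,"gripper": 1},
    {"dx": 1,"dy": -0.31,"dz": 0,"ax": 0,"ay": 0,"az": 0,"gripper": 1},
    {"dx": 1,"dy": -0.31,"dz": 0,"ax": 0,"ay": 0,"az": 0,"gripper": 1},
    {"dx": 1,"dy": -0.31,"dz": 0,"ax": 0,"ay": 0,"az": 0,"gripper": 1},
    {"dx": 1,"dy": -0.31,"dz": 0,"ax": 0,"ay": 0,"az": 0,"gripper": 1},
    {"dx": 1,"dy": -0.31,"dz": 0,"ax": 0,"ay": 0,"az": 0,"gripper": 1},
    {"dx": 1,"dy": -0.31,"dz": 0,"ax": 0,"ay": 0,"az": 0,"gripper": 1},
    {"dx": 1,"dy": -0.31,"dz": 0,"ax": 0,"ay": 0,"az": 0,"gripper": 1},
    {"dx": 1,"dy": -0.31,"dz": 0,"ax": 0,"ay": 0,"az": 0,"gripper": 1},
    {"dx": 0.33,"dy": -0.12,"dz": 0,"ax": 0,"ay": 0,"az": 0,"gripper": 1},
  ],
)

```text
clock: 35.95
eef_pos: [530.7, 310.6, 247.1]
eef_rot: [-3.14, 0.002, 1.24]
wrist_force: [0.0, -0.1, 0.4]
finger_gap: 19.6
finger_force: 15.0
```

Request:
jog_arm(
  commands=[
    {"dx": 0,"dy": 0,"dz": 1,"ax": 0,"ay": 0,"az": 0,"gripper": 1},
    {"dx": 0,"dy": 0,"dz": 0.3,"ax": 0,"ay": 0,"az": 0,"gripper": 1},
    {"dx": 0,"dy": 0,"dz": 0,"ax": 0,"ay": 0,"az": 0,"gripper": 1},
    {"dx": 0,"dy": 0,"dz": 0,"ax": 0,"ay": 0,"az": 0,"gripper": 1},
  ],
)

```text
clock: 36.45
eef_pos: [531.9, 308.8, 198.4]
eef_rot: [3.14, -0.001, 1.238]
wrist_force: [0.2, -0.0, -0.8]
finger_gap: 19.5
finger_force: 15.0
```

```bash
python3 - <<'E'
from chk import *
st();x,y=SL[2];print(go([x,y,130]))
E
```

```text
t 36.55 [531.8 309.  198.3] [ 1.799e+02 -1.000e-01  7.090e+01] gap 19.5 f 15.0 [ 0.2  0.2 -0.1]
(array([ 0.016, -0.014,  1.708]), 0)
```

Request:
jog_arm(
  commands=[
    {"dx": 0.01,"dy": -0.01,"dz": 0.6,"ax": 0,"ay": 0,"az": 0,"gripper": 1},
    {"dx": 0,"dy": 0,"dz": 0.4,"ax": 0,"ay": 0,"az": 0,"gripper": 1},
    {"dx": 0,"dy": 0,"dz": 0.4,"ax": 0,"ay": 0,"az": 0,"gripper": 1},
    {"dx": 0,"dy": 0,"dz": 0.28,"ax": 0,"ay": 0,"az": 0,"gripper": 1},
    {"dx": 0,"dy": 0,"dz": 0,"ax": 0,"ay": 0,"az": 0,"gripper": 1},
  ],
)

```text
clock: 37.17
eef_pos: [531.2, 309.4, 129.4]
eef_rot: [-3.141, 0.0, 1.238]
wrist_force: [0.3, -0.8, -0.0]
finger_gap: 19.4
finger_force: 15.0
```

Request:
jog_arm(
  commands=[
    {"dx": 0,"dy": 0,"dz": 0,"ax": 0,"ay": 0,"az": 0,"gripper": 0.6},
    {"dx": 0,"dy": 0,"dz": 0,"ax": 0,"ay": 0,"az": 0,"gripper": 0.6},
    {"dx": 0,"dy": 0,"dz": 0,"ax": 0,"ay": 0,"az": 0,"gripper": 0.6},
    {"dx": 0,"dy": 0,"dz": -1,"ax": 0,"ay": 0,"az": 0,"gripper": 0.6},
    {"dx": 0,"dy": 0,"dz": -1,"ax": 0,"ay": 0,"az": 0,"gripper": 0.6},
    {"dx": 0,"dy": 0,"dz": 0,"ax": 0,"ay": 0,"az": 0,"gripper": 0.6},
  ],
)

```text
clock: 37.92
eef_pos: [532.1, 310.0, 213.2]
eef_rot: [3.138, -0.004, 1.238]
wrist_force: [-0.1, 0.0, 0.1]
finger_gap: 37.6
finger_force: 0.0
```

Request:
jog_arm(
  commands=[
    {"dx": -1,"dy": 0.46,"dz": 0,"ax": 0,"ay": 0,"az": 0,"gripper": 0.6},
    {"dx": -1,"dy": 0.46,"dz": 0,"ax": 0,"ay": 0,"az": 0,"gripper": 0.6},
    {"dx": -1,"dy": 0.46,"dz": 0,"ax": 0,"ay": 0,"az": 0,"gripper": 0.6},
    {"dx": -1,"dy": 0.46,"dz": 0,"ax": 0,"ay": 0,"az": 0,"gripper": 0.6},
    {"dx": -1,"dy": 0.46,"dz": 0,"ax": 0,"ay": 0,"az": 0,"gripper": 0.6},
    {"dx": -1,"dy": 0.46,"dz": 0,"ax": 0,"ay": 0,"az": 0,"gripper": 0.6},
    {"dx": -1,"dy": 0.46,"dz": 0.3,"ax": 0,"ay": 0,"az": 0,"gripper": 0.6},
    {"dx": -1,"dy": 0.46,"dz": 0.4,"ax": 0,"ay": 0,"az": 0,"gripper": 0.6},
    {"dx": -1,"dy": 0.46,"dz": 0.4,"ax": 0,"ay": 0,"az": 0,"gripper": 0.6},
    {"dx": -0.33,"dy": 0.17,"dz": 0.2,"ax": 0,"ay": 0,"az": 0,"gripper": 0.6},
  ],
)

```text
clock: 39.17
eef_pos: [571.6, -101.4, 156.1]
eef_rot: [-3.139, 0.0, 1.236]
wrist_force: [0.3, 0.5, -0.3]
finger_gap: 37.7
finger_force: 0.0
```

Request:
jog_arm(
  commands=[
    {"dx": 0,"dy": 0,"dz": 0,"ax": 0,"ay": 0,"az": 0,"gripper": 0.6},
    {"dx": 0,"dy": 0,"dz": 0,"ax": 0,"ay": 0,"az": 0,"gripper": 0.6},
  ],
)

```text
clock: 39.42
eef_pos: [572.4, -98.3, 158.2]
eef_rot: [3.141, -0.0, 1.239]
wrist_force: [-0.5, 0.4, 0.4]
finger_gap: 37.3
finger_force: 0.0
```

```bash
python3 - <<'E'
from chk import *
bask();st();x,y=BK[56,27];print(go([x,y,81]))
E
```

```text
S 359 322.2 206.1 292 353
t 39.58 [572.4 -98.5 158.4] [180.  -0.  71.] gap 37.2 f 0.0 [ 0.7  0.3 -0.3]
(array([-0.017,  0.015,  1.935]), 0)
```

Request:
jog_arm(
  commands=[
    {"dx": -0.01,"dy": 0.01,"dz": 1,"ax": 0,"ay": 0,"az": 0,"gripper": 0.6},
    {"dx": 0,"dy": 0,"dz": 0.92,"ax": 0,"ay": 0,"az": 0,"gripper": 0.6},
    {"dx": 0,"dy": 0,"dz": 0,"ax": 0,"ay": 0,"az": 0,"gripper": 0.6},
    {"dx": 0,"dy": 0,"dz": 0,"ax": 0,"ay": 0,"az": 0,"gripper": 1},
    {"dx": 0,"dy": 0,"dz": 0,"ax": 0,"ay": 0,"az": 0,"gripper": 1},
    {"dx": 0,"dy": 0,"dz": 0,"ax": 0,"ay": 0,"az": 0,"gripper": 1},
    {"dx": 0,"dy": 0,"dz": 0,"ax": 0,"ay": 0,"az": 0,"gripper": 1},
  ],
)

```text
clock: 40.45
eef_pos: [573.3, -100.2, 82.5]
eef_rot: [3.139, -0.0, 1.238]
wrist_force: [0.2, 0.2, 8.2]
finger_gap: 19.8
finger_force: 15.0
```

Request:
jog_arm(
  commands=[
    {"dx": 0,"dy": 0,"dz": -0.6,"ax": 0,"ay": 0,"az": 0,"gripper": 1},
    {"dx": 0,"dy": 0,"dz": -1,"ax": 0,"ay": 0,"az": 0,"gripper": 1},
    {"dx": 0,"dy": 0,"dz": -1,"ax": 0,"ay": 0,"az": 0,"gripper": 1},
    {"dx": 0,"dy": 0,"dz": -1,"ax": 0,"ay": 0,"az": 0,"gripper": 1},
    {"dx": 0,"dy": 0,"dz": -0.6,"ax": 0,"ay": 0,"az": 0,"gripper": 1},
    {"dx": 0,"dy": 0,"dz": 0,"ax": 0,"ay": 0,"az": 0,"gripper": 1},
  ],
)

```text
clock: 41.2
eef_pos: [572.9, -100.1, 250.9]
eef_rot: [3.138, -0.0, 1.238]
wrist_force: [-0.1, -0.4, -0.4]
finger_gap: 19.7
finger_force: 15.0
```

Request:
jog_arm(
  commands=[
    {"dx": 1,"dy": -0.19,"dz": 0,"ax": 0,"ay": 0,"az": 0,"gripper": 1},
    {"dx": 1,"dy": -0.19,"dz": 0,"ax": 0,"ay": 0,"az": 0,"gripper": 1},
    {"dx": 1,"dy": -0.19,"dz": 0,"ax": 0,"ay": 0,"az": 0,"gripper": 1},
    {"dx": 1,"dy": -0.19,"dz": 0,"ax": 0,"ay": 0,"az": 0,"gripper": 1},
    {"dx": 1,"dy": -0.19,"dz": 0,"ax": 0,"ay": 0,"az": 0,"gripper": 1},
    {"dx": 1,"dy": -0.19,"dz": 0,"ax": 0,"ay": 0,"az": 0,"gripper": 1},
    {"dx": 1,"dy": -0.19,"dz": 0,"ax": 0,"ay": 0,"az": 0,"gripper": 1},
    {"dx": 1,"dy": -0.19,"dz": 0,"ax": 0,"ay": 0,"az": 0,"gripper": 1},
    {"dx": 0.74,"dy": -0.12,"dz": 0,"ax": 0,"ay": 0,"az": 0,"gripper": 1},
    {"dx": 0,"dy": 0,"dz": 1,"ax": 0,"ay": 0,"az": 0,"gripper": 1},
  ],
)

```text
clock: 42.45
eef_pos: [625.1, 254.1, 209.1]
eef_rot: [3.139, -0.002, 1.24]
wrist_force: [0.8, 0.2, -1.6]
finger_gap: 19.6
finger_force: 15.0
```

Request:
jog_arm(
  commands=[
    {"dx": 0,"dy": 0,"dz": 0.3,"ax": 0,"ay": 0,"az": 0,"gripper": 1},
    {"dx": 0,"dy": 0,"dz": 0,"ax": 0,"ay": 0,"az": 0,"gripper": 1},
    {"dx": 0,"dy": 0,"dz": 0,"ax": 0,"ay": 0,"az": 0,"gripper": 1},
  ],
)

```text
clock: 42.82
eef_pos: [625.1, 251.6, 198.5]
eef_rot: [3.14, -0.001, 1.238]
wrist_force: [-0.3, -1.2, 0.1]
finger_gap: 19.8
finger_force: 15.0
```

```bash
python3 - <<'E'
from chk import *
st();x,y=SL[4];print(go([x,y,130]))
E
```

```text
t 42.92 [625.  251.7 198.4] [ 1.799e+02 -1.000e-01  7.090e+01] gap 19.6 f 15.0 [0.3 0.2 0.9]
(array([ 0.019, -0.014,  1.711]), 0)
```

Request:
jog_arm(
  commands=[
    {"dx": 0.02,"dy": -0.01,"dz": 0.6,"ax": 0,"ay": 0,"az": 0,"gripper": 1},
    {"dx": 0,"dy": 0,"dz": 0.4,"ax": 0,"ay": 0,"az": 0,"gripper": 1},
    {"dx": 0,"dy": 0,"dz": 0.4,"ax": 0,"ay": 0,"az": 0,"gripper": 1},
    {"dx": 0,"dy": 0,"dz": 0.28,"ax": 0,"ay": 0,"az": 0,"gripper": 1},
    {"dx": 0,"dy": 0,"dz": 0,"ax": 0,"ay": 0,"az": 0,"gripper": 1},
  ],
)

```text
clock: 43.55
eef_pos: [624.5, 252.6, 129.5]
eef_rot: [-3.141, 0.0, 1.238]
wrist_force: [0.5, 0.0, -0.6]
finger_gap: 19.4
finger_force: 15.0
```

Request:
jog_arm(
  commands=[
    {"dx": 0,"dy": 0,"dz": 0,"ax": 0,"ay": 0,"az": 0,"gripper": 0.6},
    {"dx": 0,"dy": 0,"dz": 0,"ax": 0,"ay": 0,"az": 0,"gripper": 0.6},
    {"dx": 0,"dy": 0,"dz": 0,"ax": 0,"ay": 0,"az": 0,"gripper": 0.6},
    {"dx": 0,"dy": 0,"dz": -1,"ax": 0,"ay": 0,"az": 0,"gripper": 0.6},
    {"dx": 0,"dy": 0,"dz": -1,"ax": 0,"ay": 0,"az": 0,"gripper": 0.6},
    {"dx": -1,"dy": -0.8,"dz": -1,"ax": 0,"ay": 0,"az": 0,"gripper": 0.6},
    {"dx": -1,"dy": -0.8,"dz": -1,"ax": 0,"ay": 0,"az": 0,"gripper": 0.6},
    {"dx": 0,"dy": 0,"dz": 0,"ax": 0,"ay": 0,"az": 0,"gripper": 0.6},
    {"dx": 0,"dy": 0,"dz": 0,"ax": 0,"ay": 0,"az": 0,"gripper": 0.6},
  ],
)

```text
clock: 44.68
eef_pos: [541.3, 200.2, 286.4]
eef_rot: [-3.141, 0.0, 1.238]
wrist_force: [0.5, -0.0, -0.7]
finger_gap: 37.6
finger_force: 0.0
```

```bash
python3 - <<'E'
from chk import *
st();w=cams.camera("wrist");s=cams.camera("scene");d=cams.camera("side")
a=cv2.resize(w["image"][30:260,120:460,::-1],(510,345)); b=cv2.resize(s["image"][120:360,200:480,::-1],(700,600))
h=np.hstack([cv2.resize(a,(500,338)),cv2.resize(b[:],(300,338))[:]]); g=crop(s["image"],205,110,130,100,3)
e=crop(d["image"],240,155,133,85,3)
g=cv2.copyMakeBorder(g,0,0,0,800-g.shape[1],cv2.BORDER_CONSTANT); g[:255,390:789]=e[:255,:399]; 
cv2.imwrite("pics/w7.png",np.vstack([h,g[:260]]))
B=(556-0.6,244.0)
C=np.array(blobs(w["image"],red))
for k,p in SL.items():
    q=capc(w,np.array([p[0],p[1],150])); d_=C-q; i=np.argmin(np.linalg.norm(d_,axis=1)); print(k,q.round(1),d_[i].round(1))
E
```

```text
t 44.77 [541.4 200.3 285.3] [-1.799e+02  1.000e-01  7.100e+01] gap 37.5 f 0.0 [ 1.3 -0.7 -0.4]
0 [260.7 242.4] [-1.2 -0.5]
1 [221.6 170.7] [-1.   0.1]
2 [253.9  91.4] [-0.8  0.5]
4 [405.1 126.6] [-0.3  0.3]
5 [401.1 210.4] [-0.2 -0.4]
6 [337.7 258.8] [-0.6 -0. ]
```

View pics/w7.png

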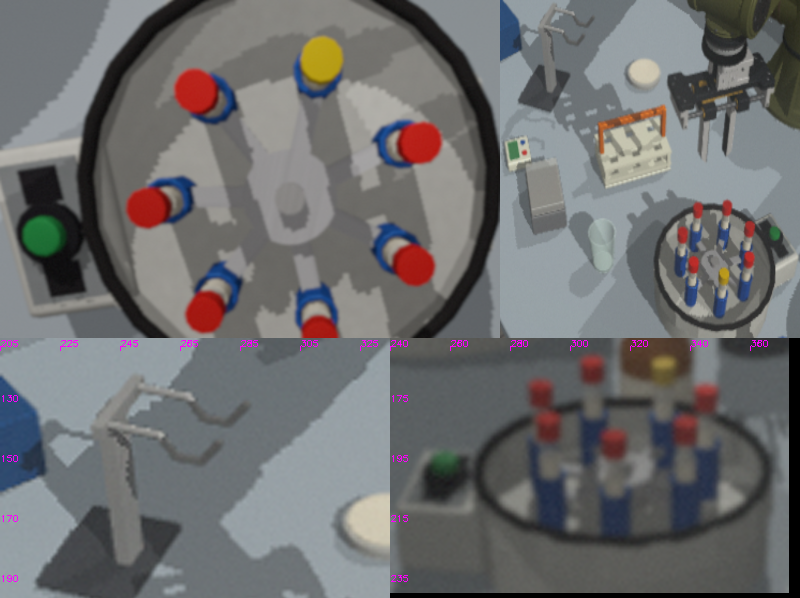

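All six red tubes are seated, at cap centroids within 1.2 px of the z=150 prediction, and the yellow one is untouched. Now I'll survey the hook from above at the hanging yaw.

Request:
jog_arm(
  commands=[
    {"dx": -1,"dy": 0.22,"dz": -0.2,"ax": 0,"ay": 0,"az": 0,"gripper": 0.6},
    {"dx": -1,"dy": 0.22,"dz": -0.2,"ax": 0,"ay": 0,"az": 0,"gripper": 0.6},
    {"dx": -1,"dy": 0.22,"dz": -0.2,"ax": 0,"ay": 0,"az": 0,"gripper": 0.6},
    {"dx": -1,"dy": 0.22,"dz": -0.2,"ax": 0,"ay": 0,"az": 0,"gripper": 0.6},
    {"dx": -1,"dy": 0.22,"dz": -0.2,"ax": 0,"ay": 0,"az": 0,"gripper": 0.6},
    {"dx": -1,"dy": 0.22,"dz": -0.1,"ax": 0,"ay": 0,"az": 0,"gripper": 0.6},
    {"dx": -1,"dy": 0.22,"dz": 0,"ax": 0,"ay": 0,"az": 0,"gripper": 0.6},
    {"dx": -1,"dy": 0.22,"dz": 0,"ax": 0,"ay": 0,"az": 0,"gripper": 0.6},
    {"dx": -1,"dy": 0.22,"dz": 0,"ax": 0,"ay": 0,"az": 0,"gripper": 0.6},
    {"dx": -1,"dy": 0.22,"dz": 0,"ax": 0,"ay": 0,"az": 0,"gripper": 0.6},
  ],
)

```text
clock: 46.18
eef_pos: [493.7, -208.1, 330.2]
eef_rot: [-3.141, -0.0, 1.238]
wrist_force: [0.6, -0.0, 0.1]
finger_gap: 37.3
finger_force: 0.0
```

Request:
jog_arm(
  commands=[
    {"dx": -1,"dy": 0.22,"dz": 0,"ax": 0,"ay": 0,"az": 0,"gripper": 0.6},
    {"dx": -1,"dy": 0.22,"dz": 0,"ax": 0,"ay": 0,"az": 0,"gripper": 0.6},
    {"dx": -1,"dy": 0.22,"dz": 0,"ax": 0,"ay": 0,"az": 0,"gripper": 0.6},
    {"dx": -0.6,"dy": 0.19,"dz": 0,"ax": 0,"ay": 0,"az": 1,"gripper": 0.6},
    {"dx": 0,"dy": 0,"dz": 0,"ax": 0,"ay": 0,"az": 1,"gripper": 0.6},
    {"dx": 0,"dy": 0,"dz": 0,"ax": 0,"ay": 0,"az": 1,"gripper": 0.6},
    {"dx": 0,"dy": 0,"dz": 0,"ax": 0,"ay": 0,"az": 0.7,"gripper": 0.6},
    {"dx": 0,"dy": 0,"dz": 0,"ax": 0,"ay": 0,"az": 0,"gripper": 0.6},
    {"dx": 0,"dy": 0,"dz": 0,"ax": 0,"ay": 0,"az": 0,"gripper": 0.6},
  ],
)

```text
clock: 47.3
eef_pos: [479.0, -354.0, 330.4]
eef_rot: [-3.141, 0.0, 0.595]
wrist_force: [-0.3, -0.4, 0.7]
finger_gap: 37.6
finger_force: 0.0
```

```bash
python3 - <<'E'
from chk import *
import pickle
st();w=cams.camera("wrist");pickle.dump(w,open("w8.pkl","wb"))
c=cv2.resize(w["image"][:,:,::-1],(800,600)); cv2.imwrite("pics/w8.png",c)
E
```

```text
t 47.4 [ 478.9 -353.9  330.6] [-180.    0.   34.] gap 37.6 f 0.0 [0.9 0.2 0.1]
```

View pics/w8.png

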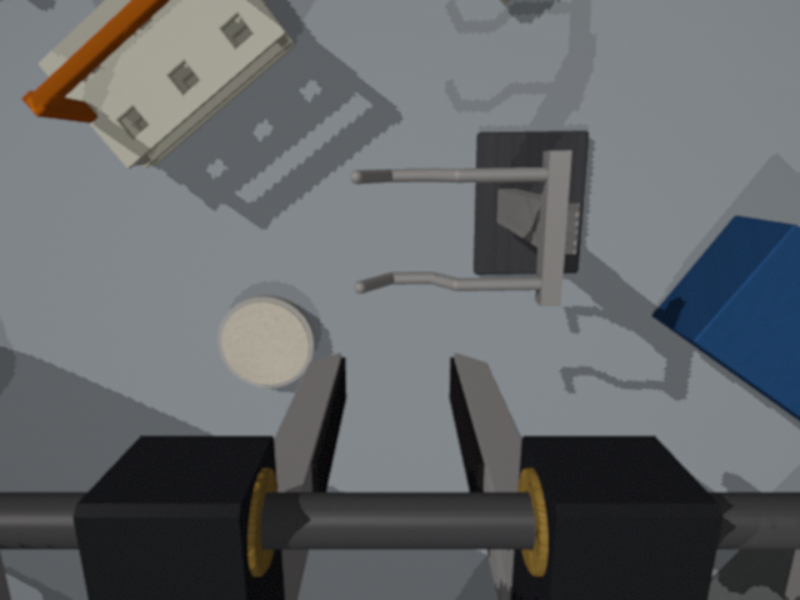

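The wrist view shows the prongs. The upper one has its tip at (357,177), a bend at (394,176) and the rise end at (458,175). The lower one has its tip at (360,287), seat (394,279)–(430,279) and rise end (457,285). I'll fit the stand to this view together with the scene view.

```bash
python3 - <<'E'
from chk import *
import pickle
w=pickle.load(open("w8.pkl","rb"))
W=[((357,177),(-114,32,198)),((394,176),(-96,32,170)),((458,175),(-56,32,190)),((360,287),(-114,-32,198)),((394,279),(-96,-32,170)),((430,279),(-70,-32,170)),((457,285),(-56,-32,190))]
W=[(w,np.array(p)/1.25,l) for p,l in W]
f=lambda n:[(S,(n(271,122)),(-114,32,198)),(S,n(247,142),(-96,32,170)),(S,n(220,141),(-70,32,170)),(S,n(195,104),(-56,32,190)),(S,n(310,69),(-114,-32,198)),(S,n(284,94),(-96,-32,170)),(S,n(252,89),(-70,-32,170)),(S,n(232,58),(-56,-32,190))]
P=f(lambda x,y:(x/4+210,y/4+115))
for nm,pts in (("wrist",W),("scene",P),("both",W+P)):
    q,r=fit([563,-398,-.977,0],pts); print(nm,q.round(2),np.degrees(q[2]).round(1),r.round(1).tolist(),"seat",(R(q[2])@np.array([-83,0,180])+[q[0],q[1],q[3]]).round(1))
fz=lambda p:np.concatenate([proj(c,R(p[2])@np.array(l)+[p[0],p[1],0])[0]-px for c,px,l in W]);r=least_squares(fz,[563,-398,-.977]);q=r.x
print("wrist z0",q,np.degrees(q[2]),"seat",R(q[2])@np.array([-83,0,0])+[q[0],q[1],0],r.fun.reshape(-1,2).round(1).tolist())
for a,b in ((W[0],P[0]),(W[1],P[1]),(W[3],P[4]),(W[4],P[5])): print("tri",[np.round(v,1) for v in tri([a[:2],b[:2]])])
bask();p=Bq;print("to basket view (yaw -19)",go([p[0]-45*.945,p[1]+45*.326,300],-19.05))
E
```

```text
wrist [ 559.98 -410.52   -0.97   -0.72] -55.6 [[0.3, 0.1], [-3.1, -0.3], [1.1, 0.9], [0.1, 1.1], [-2.3, -0.7], [1.3, -0.9], [-0.2, -0.2]] seat [ 513.  -342.1  179.3]
scene [ 541.06 -436.38   -0.98  -26.55] -56.3 [[-0.1, -1.4], [0.6, 0.7], [-1.2, -0.9], [-0.1, 1.4], [-0.6, -0.5], [0.6, 0.2], [0.2, -0.3], [0.3, 0.7]] seat [ 495.  -367.3  153.5]
both [ 559.12 -410.79   -0.97   -4.78] -55.8 [[0.5, 0.7], [-3.2, 0.3], [0.2, 1.7], [0.1, 0.5], [-2.7, -1.1], [0.5, -1.2], [-1.3, -0.5], [-0.9, -1.5], [-0.4, 0.8], [-2.4, -0.8], [-1.4, 1.4], [-1.4, -1.0], [-0.3, -0.0], [-0.9, -0.5], [-1.0, 0.4]] seat [ 512.4 -342.2  175.2]
wrist z0 [ 560.03731586 -410.7997501    -0.97248298] -55.71917018784171 seat [ 513.28759748 -342.21794616    0.        ] [[0.8, -0.1], [-2.6, -0.5], [1.7, 0.9], [0.3, 1.1], [-2.1, -0.7], [1.5, -0.8], [0.1, -0.0]]
tri [array([ 520.6, -297.4,  188.6]), array([0.8, 0.8])]
tri [array([ 531.6, -314.5,  167. ]), array([1.7, 1.7])]
tri [array([ 466.4, -334. ,  188.9]), array([1.5, 1.5])]
tri [array([ 477.7, -351.5,  163.4]), array([1.2, 1.2])]
S 357 322.1 206.1 292 353
to basket view (yaw -19) (array([-2.382, -6.107,  0.77 ]), np.float64(5.3))
```

Request:
jog_arm(
  commands=[
    {"dx": 0.82,"dy": -0.94,"dz": 0,"ax": 0,"ay": 0,"az": 0,"gripper": 0.5},
    {"dx": 0.82,"dy": -0.94,"dz": 0,"ax": 0,"ay": 0,"az": 0,"gripper": 0.5},
    {"dx": 0.82,"dy": -0.94,"dz": 0,"ax": 0,"ay": 0,"az": 0,"gripper": 0.5},
    {"dx": 0.82,"dy": -0.94,"dz": 0,"ax": 0,"ay": 0,"az": 0,"gripper": 0.5},
    {"dx": 0.84,"dy": -0.92,"dz": 0,"ax": 0,"ay": 0,"az": 0,"gripper": 0.5},
    {"dx": 0,"dy": 0,"dz": 0.6,"ax": 0,"ay": 0,"az": 1,"gripper": 0.5},
    {"dx": 0,"dy": 0,"dz": 0.6,"ax": 0,"ay": 0,"az": 1,"gripper": 0.5},
    {"dx": 0,"dy": 0,"dz": 0.6,"ax": 0,"ay": 0,"az": 1,"gripper": 0.5},
    {"dx": 0,"dy": 0,"dz": 0.6,"ax": 0,"ay": 0,"az": 1,"gripper": 0.5},
    {"dx": 0,"dy": 0,"dz": 0.6,"ax": 0,"ay": 0,"az": 1,"gripper": 0.5},
  ],
)

```text
clock: 48.85
eef_pos: [511.1, -106.6, 210.1]
eef_rot: [-3.142, -0.0, -0.286]
wrist_force: [0.3, -0.1, 0.5]
finger_gap: 47.3
finger_force: 0.0
```

Request:
jog_arm(
  commands=[
    {"dx": 0,"dy": 0,"dz": 0.8,"ax": 0,"ay": 0,"az": 0.3,"gripper": 0.5},
    {"dx": 0,"dy": 0,"dz": 0,"ax": 0,"ay": 0,"az": 0,"gripper": 0.5},
    {"dx": 0,"dy": 0,"dz": 0,"ax": 0,"ay": 0,"az": 0,"gripper": 0.5},
  ],
)

```text
clock: 49.22
eef_pos: [511.6, -106.7, 180.1]
eef_rot: [-3.141, -0.002, -0.331]
wrist_force: [-0.6, 0.2, 1.2]
finger_gap: 46.9
finger_force: 0.0
```

```bash
python3 - <<'E'
from chk import *
st();bask();print(go([Bq[0],Bq[1],101],90-109.05))
w=cams.camera("wrist");h=cv2.cvtColor(w["image"],cv2.COLOR_RGB2HSV).astype(int);m=org(h);m[280:]=0
y,x=np.nonzero(m);v=np.linalg.eigh(np.cov(x,y))[1][:,1];print("bar px",len(x),x.mean(),y.mean(),v)
e=[proj(w,R(Bq[2])@np.array((k,0,112))+[Bq[0],Bq[1],0])[0].round(1) for k in (-79,0,79)];print(e)
cv2.imwrite("pics/w9.png",cv2.resize(w["image"][:,:,::-1],(640,480)))
E
```

```text
t 49.33 [ 511.6 -106.8  180.2] [-1.8e+02 -1.0e-01 -1.9e+01] gap 47.2 f 0.0 [ 0.  -0.3  0.6]
S 371 322.0 206.0 292 354
(array([-0.012, -0.   ,  1.976]), np.float64(0.0))
bar px 293 323.48805460750856 179.65870307167236 [0.01587836 0.99987393]
[array([316.4, 380.2]), array([316.4, 262.7]), array([316.5, 124.3])]
```

View pics/w9.png

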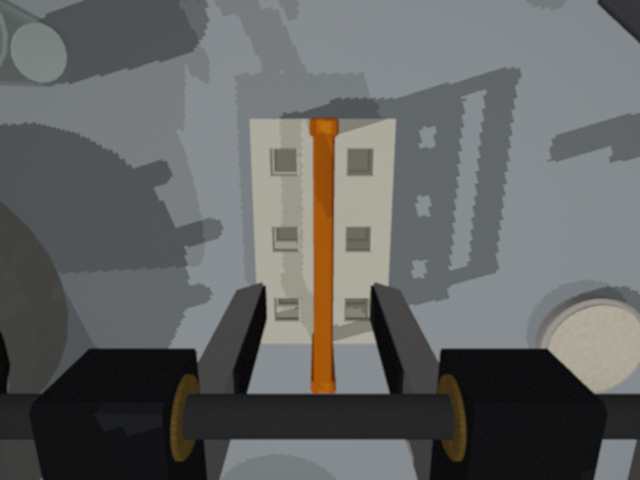

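The bar appears at x≈323.5 against a finger midpoint of 318 (far end (323,126)), so I'll shift about 3 mm along tool y. Then descend and grip.

Request:
jog_arm(
  commands=[
    {"dx": 0,"dy": 0.08,"dz": 0.8,"ax": 0,"ay": 0,"az": 0,"gripper": 0.5},
    {"dx": 0,"dy": 0,"dz": 0.8,"ax": 0,"ay": 0,"az": 0,"gripper": 0.5},
    {"dx": 0,"dy": 0,"dz": 0.37,"ax": 0,"ay": 0,"az": 0,"gripper": 0.5},
    {"dx": 0,"dy": 0,"dz": 0,"ax": 0,"ay": 0,"az": 0,"gripper": 0.5},
    {"dx": 0,"dy": 0,"dz": 0,"ax": 0,"ay": 0,"az": 0,"gripper": 1},
    {"dx": 0,"dy": 0,"dz": 0,"ax": 0,"ay": 0,"az": 0,"gripper": 1},
    {"dx": 0,"dy": 0,"dz": 0,"ax": 0,"ay": 0,"az": 0,"gripper": 1},
    {"dx": 0,"dy": 0,"dz": 0,"ax": 0,"ay": 0,"az": 0,"gripper": 1},
    {"dx": 0,"dy": 0,"dz": 0,"ax": 0,"ay": 0,"az": 0,"gripper": 1},
  ],
  squeeze=40,
)

```text
clock: 50.55
eef_pos: [510.2, -109.5, 100.2]
eef_rot: [-3.141, -0.0, -0.333]
wrist_force: [-0.3, 1.1, 2.3]
finger_gap: 11.6
finger_force: 40.0
```

Request:
jog_arm(
  commands=[
    {"dx": 0,"dy": 0,"dz": -0.3,"ax": 0,"ay": 0,"az": 0,"gripper": 1},
    {"dx": 0,"dy": 0,"dz": -0.6,"ax": 0,"ay": 0,"az": 0,"gripper": 1},
    {"dx": 0,"dy": 0,"dz": -0.6,"ax": 0,"ay": 0,"az": 0,"gripper": 1},
    {"dx": 0,"dy": 0,"dz": -0.6,"ax": 0,"ay": 0,"az": 0,"gripper": 1},
    {"dx": 0,"dy": 0,"dz": -0.6,"ax": 0,"ay": 0,"az": 0,"gripper": 1},
    {"dx": 0,"dy": 0,"dz": -0.6,"ax": 0,"ay": 0,"az": 0,"gripper": 1},
    {"dx": 0,"dy": 0,"dz": -0.3,"ax": 0,"ay": 0,"az": 0,"gripper": 1},
    {"dx": 0,"dy": 0,"dz": 0,"ax": 0,"ay": 0,"az": 0,"gripper": 1},
  ],
)

```text
clock: 51.55
eef_pos: [510.1, -109.7, 244.4]
eef_rot: [3.142, -0.001, -0.333]
wrist_force: [-0.1, 1.1, -3.8]
finger_gap: 11.9
finger_force: 40.0
```

```bash
python3 - <<'E'
from chk import *
st();w=cams.camera("wrist");h=cv2.cvtColor(w["image"],cv2.COLOR_RGB2HSV).astype(int);m=org(h);m[280:]=0
y,x=np.nonzero(m);v=np.linalg.eigh(np.cov(x,y))[1][:,1];print("bar px",len(x),x.mean(),y.min(),v)
print("far end predicted if centred",[proj(w,manip.read_state()["eef_pos"]+R(Bq[2])@np.array((k,0,11)))[0] for k in (79,84)])
print(go([513.0,-342.1,manip.read_state()["eef_pos"][2]],34.3))
E
```

```text
t 51.65 [ 509.7 -109.6  243.1] [ 1.80e+02  1.00e-01 -1.91e+01] gap 11.9 f 40.0 [-0.1 -0.1 -3.7]
bar px 303 320.03300330033005 111 [-0.01529296  0.99988306]
far end predicted if centred [array([315.75758751, 120.22918009]), array([315.7467413 , 105.76737824])]
(array([-3.208,  4.849,  0.   ]), np.float64(-5.34))
```

Basket lifted (bar held, 3.7 N, level). Rotate to the stand's yaw and go to a standoff in front of the hook.

Request:
jog_arm(
  commands=[
    {"dx": 0,"dy": 0,"dz": 0,"ax": 0,"ay": 0,"az": -0.5,"gripper": 1},
    {"dx": 0,"dy": 0,"dz": 0,"ax": 0,"ay": 0,"az": -0.7,"gripper": 1},
    {"dx": 0,"dy": 0,"dz": 0,"ax": 0,"ay": 0,"az": -0.7,"gripper": 1},
    {"dx": 0,"dy": 0,"dz": 0,"ax": 0,"ay": 0,"az": -0.7,"gripper": 1},
    {"dx": 0,"dy": 0,"dz": 0,"ax": 0,"ay": 0,"az": -0.7,"gripper": 1},
    {"dx": 0,"dy": 0,"dz": 0,"ax": 0,"ay": 0,"az": -0.7,"gripper": 1},
    {"dx": 0,"dy": 0,"dz": 0,"ax": 0,"ay": 0,"az": -0.7,"gripper": 1},
    {"dx": 0,"dy": 0,"dz": 0,"ax": 0,"ay": 0,"az": -0.64,"gripper": 1},
    {"dx": 0,"dy": 0,"dz": 0,"ax": 0,"ay": 0,"az": 0,"gripper": 1},
  ],
)

```text
clock: 52.82
eef_pos: [509.8, -109.6, 243.2]
eef_rot: [-3.141, 0.001, 0.599]
wrist_force: [0.3, -1.0, -3.4]
finger_gap: 11.5
finger_force: 40.0
```

Request:
jog_arm(
  commands=[
    {"dx": -0.4,"dy": 0.2,"dz": 0,"ax": 0,"ay": 0,"az": 0,"gripper": 1},
    {"dx": -0.6,"dy": 0.34,"dz": 0,"ax": 0,"ay": 0,"az": 0,"gripper": 1},
    {"dx": -0.6,"dy": 0.34,"dz": 0,"ax": 0,"ay": 0,"az": 0,"gripper": 1},
    {"dx": -0.6,"dy": 0.34,"dz": 0,"ax": 0,"ay": 0,"az": 0,"gripper": 1},
    {"dx": -0.6,"dy": 0.34,"dz": 0,"ax": 0,"ay": 0,"az": 0,"gripper": 1},
    {"dx": -0.4,"dy": 0.25,"dz": 0,"ax": 0,"ay": 0,"az": 0,"gripper": 1},
    {"dx": 0,"dy": 0,"dz": 0.3,"ax": 0,"ay": 0,"az": 0,"gripper": 1},
    {"dx": 0,"dy": 0,"dz": 0.6,"ax": 0,"ay": 0,"az": 0,"gripper": 1},
    {"dx": 0,"dy": 0,"dz": 0,"ax": 0,"ay": 0,"az": 0,"gripper": 1},
    {"dx": 0,"dy": 0,"dz": 0,"ax": 0,"ay": 0,"az": 0,"gripper": 1},
  ],
)

```text
clock: 54.08
eef_pos: [445.5, -241.4, 208.5]
eef_rot: [3.141, -0.0, 0.6]
wrist_force: [-0.0, -0.3, -3.3]
finger_gap: 12.1
finger_force: 40.0
```

```bash
python3 - <<'E'
from chk import *
cams.camera("side");st();print(go([512.1,-340.9,206],34.3))
s=cams.camera("scene");d=cams.camera("side");w=cams.camera("wrist")
a=crop(s["image"],200,90,133,100,3)[:300,:399];b=crop(d["image"],225,260,133,100,3)[:300,:399];c=cv2.resize(w["image"][:,:,::-1],(399,300))
cv2.imwrite("pics/h1.png",np.vstack([np.hstack([a,b]),np.hstack([c,0*c])]))
E
```

```text
t 54.23 [ 445.5 -241.6  208.7] [179.9  -0.   34.4] gap 11.7 f 40.0 [-0.7  0.4 -2.7]
(array([-0.024,  2.989,  0.068]), np.float64(0.01))
```

View pics/h1.png

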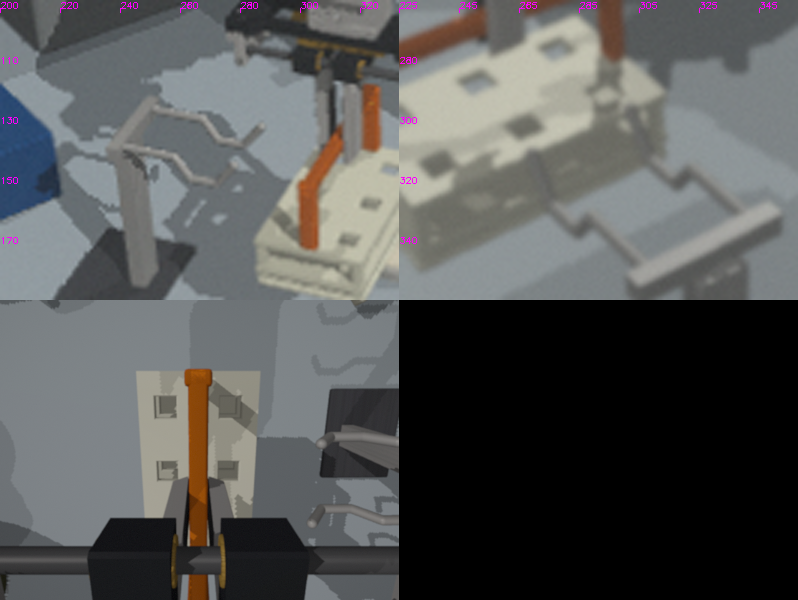

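The views show the basket level at the standoff, the bar aligned at wrist x≈319 and the prong tips at wrist (514,229) and (507,354) raw, with the prongs at a height between bar and deck. I'll do one numeric check of the tips from this pose.

```bash
python3 - <<'E'
from chk import *
w=cams.camera("wrist");s=manip.read_state();A=Rt(s["eef_rot"])
for p in ((513.6,228.8),(507,353.6)):
    X=onz(w,p,198); print(X.round(1),"tool",(A.T@(X-s["eef_pos"])).round(1))
Rm=R(np.radians(-55.7))
for y in (32,-32): 
    X=Rm@np.array([-31,y,0])+[512.1,-340.9,198]; print("expected",X.round(1),proj(w,X)[0].round(1))
E
```

```text
[ 521.3 -294.4  198. ] tool [33.1 86.5 10.1]
[ 473.2 -332.5  198. ] tool [-28.1  90.8  10.1]
expected [ 521.1 -297.3  198. ] [518.2 232.9]
expected [ 468.2 -333.3  198. ] [501.4 362.2]
```

Request:
jog_arm(
  commands=[
    {"dx": -0.02,"dy": 0.25,"dz": 0.03,"ax": 0,"ay": 0,"az": 0,"gripper": 1},
    {"dx": 0,"dy": 0.4,"dz": 0,"ax": 0,"ay": 0,"az": 0,"gripper": 1},
    {"dx": 0,"dy": 0.4,"dz": 0,"ax": 0,"ay": 0,"az": 0,"gripper": 1},
    {"dx": 0,"dy": 0.4,"dz": 0,"ax": 0,"ay": 0,"az": 0,"gripper": 1},
    {"dx": 0,"dy": 0,"dz": 0,"ax": 0,"ay": 0,"az": 0,"gripper": 1},
  ],
)

```text
clock: 55.15
eef_pos: [477.5, -290.8, 206.2]
eef_rot: [-3.141, 0.0, 0.599]
wrist_force: [-0.4, 1.4, -3.8]
finger_gap: 11.9
finger_force: 40.0
```

Request:
jog_arm(
  commands=[
    {"dx": 0,"dy": 0.4,"dz": 0,"ax": 0,"ay": 0,"az": 0,"gripper": 1},
    {"dx": 0,"dy": 0.4,"dz": 0,"ax": 0,"ay": 0,"az": 0,"gripper": 1},
    {"dx": 0,"dy": 0.4,"dz": 0,"ax": 0,"ay": 0,"az": 0,"gripper": 1},
    {"dx": 0,"dy": 0.34,"dz": 0,"ax": 0,"ay": 0,"az": 0,"gripper": 1},
    {"dx": 0,"dy": 0,"dz": 0,"ax": 0,"ay": 0,"az": 0,"gripper": 1},
    {"dx": 0,"dy": 0,"dz": 0,"ax": 0,"ay": 0,"az": 0,"gripper": 1},
  ],
)

```text
clock: 55.9
eef_pos: [511.7, -340.3, 206.7]
eef_rot: [-3.141, 0.0, 0.599]
wrist_force: [0.2, 0.1, -3.3]
finger_gap: 11.4
finger_force: 40.0
```

Request:
jog_arm(
  commands=[
    {"dx": 0,"dy": 0,"dz": 0.3,"ax": 0,"ay": 0,"az": 0,"gripper": 1},
    {"dx": 0,"dy": 0,"dz": 0.3,"ax": 0,"ay": 0,"az": 0,"gripper": 1},
    {"dx": 0,"dy": 0,"dz": 0.2,"ax": 0,"ay": 0,"az": 0,"gripper": 1},
    {"dx": 0,"dy": 0,"dz": 0,"ax": 0,"ay": 0,"az": 0,"gripper": 1},
    {"dx": 0,"dy": 0,"dz": 0,"ax": 0,"ay": 0,"az": 0,"gripper": 1},
  ],
)

```text
clock: 56.52
eef_pos: [512.1, -340.9, 175.1]
eef_rot: [3.141, -0.0, 0.599]
wrist_force: [0.2, -0.5, -2.6]
finger_gap: 11.4
finger_force: 40.0
```

Request:
jog_arm(
  commands=[
    {"dx": 0,"dy": 0,"dz": 0.08,"ax": 0,"ay": 0,"az": 0,"gripper": 1},
    {"dx": 0,"dy": 0,"dz": 0,"ax": 0,"ay": 0,"az": 0,"gripper": 1},
    {"dx": 0,"dy": 0,"dz": 0,"ax": 0,"ay": 0,"az": 0,"gripper": 1},
  ],
)

```text
clock: 56.9
eef_pos: [512.0, -340.9, 171.6]
eef_rot: [3.142, -0.0, 0.599]
wrist_force: [-0.0, -0.3, -3.1]
finger_gap: 11.4
finger_force: 40.0
```

Request:
jog_arm(
  commands=[
    {"dx": 0,"dy": 0,"dz": 0.05,"ax": 0,"ay": 0,"az": 0,"gripper": 1},
    {"dx": 0,"dy": 0,"dz": 0,"ax": 0,"ay": 0,"az": 0,"gripper": 1},
    {"dx": 0,"dy": 0,"dz": 0,"ax": 0,"ay": 0,"az": 0,"gripper": 1},
  ],
)

```text
clock: 57.28
eef_pos: [512.0, -340.8, 169.6]
eef_rot: [3.142, -0.0, 0.599]
wrist_force: [-0.4, -0.3, -2.9]
finger_gap: 11.4
finger_force: 40.0
```

Request:
jog_arm(
  commands=[
    {"dx": 0,"dy": 0,"dz": 0.03,"ax": 0,"ay": 0,"az": 0,"gripper": 1},
    {"dx": 0,"dy": 0,"dz": 0,"ax": 0,"ay": 0,"az": 0,"gripper": 1},
    {"dx": 0,"dy": 0,"dz": 0,"ax": 0,"ay": 0,"az": 0,"gripper": 1},
  ],
)

```text
clock: 57.65
eef_pos: [512.0, -340.8, 168.4]
eef_rot: [3.142, 0.0, 0.599]
wrist_force: [0.3, 0.3, -2.9]
finger_gap: 11.4
finger_force: 40.0
```

Request:
jog_arm(
  commands=[
    {"dx": 0,"dy": 0,"dz": 0.03,"ax": 0,"ay": 0,"az": 0,"gripper": 1},
    {"dx": 0,"dy": 0,"dz": 0,"ax": 0,"ay": 0,"az": 0,"gripper": 1},
    {"dx": 0,"dy": 0,"dz": 0,"ax": 0,"ay": 0,"az": 0,"gripper": 1},
  ],
)

```text
clock: 58.02
eef_pos: [512.1, -340.9, 168.1]
eef_rot: [3.141, -0.0, 0.599]
wrist_force: [-2.6, 1.3, 5.3]
finger_gap: 11.6
finger_force: 40.0
```

Request:
jog_arm(
  commands=[
    {"dx": 0,"dy": 0,"dz": -0.02,"ax": 0,"ay": 0,"az": 0,"gripper": 0.85},
    {"dx": 0,"dy": 0,"dz": 0,"ax": 0,"ay": 0,"az": 0,"gripper": 0.7},
    {"dx": 0,"dy": 0,"dz": 0,"ax": 0,"ay": 0,"az": 0,"gripper": 0.6},
    {"dx": 0,"dy": 0,"dz": 0,"ax": 0,"ay": 0,"az": 0,"gripper": 0.5},
    {"dx": 0,"dy": 0,"dz": 0,"ax": 0,"ay": 0,"az": 0,"gripper": 0.5},
    {"dx": 0,"dy": 0,"dz": 0,"ax": 0,"ay": 0,"az": 0,"gripper": 0.5},
  ],
)

```text
clock: 58.78
eef_pos: [512.0, -340.8, 167.9]
eef_rot: [-3.142, 0.0, 0.599]
wrist_force: [0.6, -0.6, 1.0]
finger_gap: 47.4
finger_force: 0.0
```

```bash
cat >> chk.py <<'E'
def hang(tag):
    for n in ("scene","side"):
        c=cams.camera(n); h=cv2.cvtColor(c["image"],cv2.COLOR_RGB2HSV).astype(int); m=(h[...,0]>=3)&(h[...,0]<14)&(h[...,1]>140)&(h[...,2]>60); m[:100]=0
        if n=="scene": m[:,340:]=0; m[230:]=0
        else: m[:230]=0; m[:,:200]=0
        y,x=np.nonzero(m); cv2.imwrite(f"pics/{tag}_{n}.png",c["image"][:,:,::-1])
        Bh=np.array([512.1,-340.9,180]); u=R(np.radians(34.3))
        print(n,len(x),x.mean().round(1),y.mean().round(1),x.min(),x.max(),y.min(),y.max(),"pred bar ends",[proj(c,Bh+u@np.array((k,0,0)))[0].round(0).tolist() for k in(-84,0,84)])
E
python3 - <<'E'
from chk import *
st();hang("a")
w=cams.camera("wrist");h=cv2.cvtColor(w["image"],cv2.COLOR_RGB2HSV).astype(int);m=org(h);m[280:]=0
y,x=np.nonzero(m);print("bar px",len(x),x.mean(),y.min(),np.linalg.eigh(np.cov(x,y))[1][:,1])
E
```

```text
t 58.88 [ 512.  -340.8  168. ] [-180.    -0.    34.3] gap 47.0 f 0.0 [ 0.   0.7 -0. ]
scene 1086 84.3 147.1 0 287 124 227 pred bar ends [[284.0, 124.0], [272.0, 140.0], [259.0, 157.0]]
side 22 293.6 318.7 291 297 317 321 pred bar ends [[249.0, 342.0], [294.0, 320.0], [336.0, 301.0]]
bar px 285 316.1122807017544 111 [-0.00370452  0.99999314]
```

Request:
jog_arm(
  commands=[
    {"dx": 0,"dy": 0,"dz": -0.2,"ax": 0,"ay": 0,"az": 0,"gripper": 0.5},
    {"dx": 0,"dy": 0,"dz": -0.4,"ax": 0,"ay": 0,"az": 0,"gripper": 0.5},
    {"dx": 0,"dy": 0,"dz": -0.8,"ax": 0,"ay": 0,"az": 0,"gripper": 0.5},
    {"dx": 0,"dy": 0,"dz": -1,"ax": 0,"ay": 0,"az": 0,"gripper": 0.5},
    {"dx": 0,"dy": 0,"dz": -1,"ax": 0,"ay": 0,"az": 0,"gripper": 0.5},
    {"dx": 0,"dy": 0,"dz": 0,"ax": 0,"ay": 0,"az": 0,"gripper": 0.5},
    {"dx": 0,"dy": 0,"dz": 0,"ax": 0,"ay": 0,"az": 0,"gripper": 0.5},
  ],
)

```text
clock: 59.9
eef_pos: [511.8, -340.7, 303.9]
eef_rot: [-3.141, 0.0, 0.599]
wrist_force: [0.1, -0.9, -0.6]
finger_gap: 47.3
finger_force: 0.0
```

```bash
python3 - <<'E'
from chk import *
s=manip.read_state();st()
for i in range(3):
    w=cams.camera("wrist");h=cv2.cvtColor(w["image"],cv2.COLOR_RGB2HSV).astype(int);m=org(h);m[:, :200]=0;m[:,440:]=0
    y,x=np.nonzero(m);print("bar px",len(x),x.mean().round(2),y.min(),y.max(),np.linalg.eigh(np.cov(x,y))[1][:,1].round(4))
Bh=np.array([512.1,-340.9,180]);u=R(np.radians(34.3))
print([proj(w,Bh+u@np.array((k,0,0)))[0].round(1) for k in (-84,0,84)])
c=cams.camera("scene");h=cv2.cvtColor(c["image"],cv2.COLOR_RGB2HSV).astype(int);m=org(h);y,x=np.nonzero(m[110:200,235:300]);print("scene",len(x),x.min()+235,x.max()+235,y.min()+110,y.max()+110)
E
```

```text
t 60.0 [ 511.8 -340.7  303. ] [-179.9    0.    34.3] gap 46.9 f 0.0 [ 0.7 -0.1 -0.2]
bar px 330 318.63 120 347 [0.0022 1.    ]
bar px 351 318.72 120 347 [0.0027 1.    ]
bar px 353 319.25 120 347 [0.0026 1.    ]
[array([317.7, 343.1]), array([317.9, 237.5]), array([318.1, 115.2])]
scene 302 258 286 123 174
```

The basket hangs: the bar spans wrist rows 120–347 (predicted 115–343) and is steady over three frames. Now the button.

Request:
jog_arm(
  commands=[
    {"dx": 0.51,"dy": -1,"dz": 0,"ax": 0,"ay": 0,"az": 0,"gripper": 1},
    {"dx": 0.51,"dy": -1,"dz": 0,"ax": 0,"ay": 0,"az": 0,"gripper": 1},
    {"dx": 0.51,"dy": -1,"dz": 0,"ax": 0,"ay": 0,"az": 0,"gripper": 1},
    {"dx": 0.51,"dy": -1,"dz": 0,"ax": 0,"ay": 0,"az": 0,"gripper": 1},
    {"dx": 0.51,"dy": -1,"dz": 0,"ax": 0,"ay": 0,"az": 0,"gripper": 1},
    {"dx": 0.51,"dy": -1,"dz": 0,"ax": 0,"ay": 0,"az": 0,"gripper": 1},
    {"dx": 0.51,"dy": -1,"dz": 0,"ax": 0,"ay": 0,"az": 0,"gripper": 1},
    {"dx": 0.51,"dy": -1,"dz": 0,"ax": 0,"ay": 0,"az": 0,"gripper": 1},
    {"dx": 0.51,"dy": -1,"dz": 0,"ax": 0,"ay": 0,"az": 0,"gripper": 1},
    {"dx": 0.51,"dy": -1,"dz": 0,"ax": 0,"ay": 0,"az": 0,"gripper": 1},
  ],
  squeeze=20,
)

```text
clock: 61.45
eef_pos: [454.3, 105.9, 304.0]
eef_rot: [3.142, -0.0, 0.599]
wrist_force: [0.7, -0.5, -0.4]
finger_gap: 0.6
finger_force: 0.0
```

Request:
jog_arm(
  commands=[
    {"dx": 0.51,"dy": -1,"dz": 0,"ax": 0,"ay": 0,"az": 0,"gripper": 1},
    {"dx": 0.51,"dy": -1,"dz": 0,"ax": 0,"ay": 0,"az": 0,"gripper": 1},
    {"dx": 0.5,"dy": -1,"dz": 0,"ax": 0,"ay": 0,"az": 0,"gripper": 1},
    {"dx": 0,"dy": 0,"dz": 0,"ax": 0,"ay": 0,"az": -1,"gripper": 1},
    {"dx": 0,"dy": 0,"dz": 0,"ax": 0,"ay": 0,"az": -1,"gripper": 1},
    {"dx": 0,"dy": 0,"dz": 0,"ax": 0,"ay": 0,"az": -1,"gripper": 1},
    {"dx": 0,"dy": 0,"dz": 0,"ax": 0,"ay": 0,"az": -1,"gripper": 1},
    {"dx": 0,"dy": 0,"dz": 0,"ax": 0,"ay": 0,"az": -1,"gripper": 1},
    {"dx": 0,"dy": 0,"dz": 0,"ax": 0,"ay": 0,"az": -1,"gripper": 1},
    {"dx": 0,"dy": 0,"dz": 0,"ax": 0,"ay": 0,"az": -1,"gripper": 1},
  ],
)

```text
clock: 62.7
eef_pos: [437.2, 237.9, 303.8]
eef_rot: [-3.141, 0.0, 1.827]
wrist_force: [0.3, 0.4, 0.0]
finger_gap: 0.5
finger_force: 0.0
```

Request:
jog_arm(
  commands=[
    {"dx": 0,"dy": 0,"dz": 0,"ax": 0,"ay": 0,"az": -1,"gripper": 1},
    {"dx": 0,"dy": 0,"dz": 0,"ax": 0,"ay": 0,"az": -1,"gripper": 1},
    {"dx": 0,"dy": 0,"dz": 0,"ax": 0,"ay": 0,"az": -0.9,"gripper": 1},
    {"dx": 0,"dy": 0,"dz": 0,"ax": 0,"ay": 0,"az": 0,"gripper": 1},
    {"dx": 0,"dy": 0,"dz": 0,"ax": 0,"ay": 0,"az": 0,"gripper": 1},
  ],
)

```text
clock: 63.32
eef_pos: [437.3, 237.9, 303.9]
eef_rot: [-3.141, -0.0, 2.324]
wrist_force: [0.3, 0.2, 0.5]
finger_gap: 0.5
finger_force: 0.0
```

```bash
python3 - <<'E'
from chk import *
st();w=cams.camera("wrist")
g=lambda h:(h[...,0]>45)&(h[...,0]<85)&(h[...,1]>120)&(h[...,2]>50)
for b in blobs(w["image"],g,80): X=onz(w,b,76);print("green",b.round(1),X.round(1),go([X[0],X[1],100]))
print("pred",proj(w,[406.3,272,78])[0])
c=cams.camera("scene");h=cv2.cvtColor(c["image"],cv2.COLOR_RGB2HSV).astype(int);m=org(h);y,x=np.nonzero(m[110:200,235:300]);print("scene",len(x),x.min()+235,x.max()+235,y.min()+110,y.max()+110)
E
```

```text
t 63.42 [437.3 237.9 304. ] [-180.    -0.   133.2] gap 0.3 f 0.0 [0.2 0.3 0.3]
green [317.5 161.9] [404.7 270.8  76. ] (array([ 1.157, -0.029,  5.099]), 0)
pred [319.55927207 162.26977263]
scene 292 258 286 123 174
```

Request:
jog_arm(
  commands=[
    {"dx": 0.6,"dy": -0.02,"dz": 0.8,"ax": 0,"ay": 0,"az": 0,"gripper": 1},
    {"dx": 0.56,"dy": 0,"dz": 1,"ax": 0,"ay": 0,"az": 0,"gripper": 1},
    {"dx": 0,"dy": 0,"dz": 1,"ax": 0,"ay": 0,"az": 0,"gripper": 1},
    {"dx": 0,"dy": 0,"dz": 1,"ax": 0,"ay": 0,"az": 0,"gripper": 1},
    {"dx": 0,"dy": 0,"dz": 0.8,"ax": 0,"ay": 0,"az": 0,"gripper": 1},
    {"dx": 0,"dy": 0,"dz": 0.5,"ax": 0,"ay": 0,"az": 0,"gripper": 1},
    {"dx": 0,"dy": 0,"dz": 0.2,"ax": 0,"ay": 0,"az": 0,"gripper": 1},
    {"dx": 0,"dy": 0,"dz": 0,"ax": 0,"ay": 0,"az": 0,"gripper": 1},
    {"dx": 0,"dy": 0,"dz": 0,"ax": 0,"ay": 0,"az": 0,"gripper": 1},
  ],
)

```text
clock: 64.65
eef_pos: [405.3, 271.3, 92.8]
eef_rot: [3.14, 0.0, 2.327]
wrist_force: [-0.2, 0.1, 0.1]
finger_gap: 0.2
finger_force: 0.0
```

Request:
jog_arm(
  commands=[
    {"dx": 0,"dy": 0,"dz": 0.1,"ax": 0,"ay": 0,"az": 0,"gripper": 1},
    {"dx": 0,"dy": 0,"dz": 0.05,"ax": 0,"ay": 0,"az": 0,"gripper": 1},
    {"dx": 0,"dy": 0,"dz": 0,"ax": 0,"ay": 0,"az": 0,"gripper": 1},
    {"dx": 0,"dy": 0,"dz": 0,"ax": 0,"ay": 0,"az": 0,"gripper": 1},
  ],
)

```text
clock: 65.15
eef_pos: [405.2, 271.3, 86.3]
eef_rot: [3.141, 0.0, 2.327]
wrist_force: [3.0, 1.6, 3.6]
finger_gap: 0.4
finger_force: 1.8
```

Request:
jog_arm(
  commands=[
    {"dx": 0,"dy": 0,"dz": 0.05,"ax": 0,"ay": 0,"az": 0,"gripper": 1},
    {"dx": 0,"dy": 0,"dz": 0,"ax": 0,"ay": 0,"az": 0,"gripper": 1},
    {"dx": 0,"dy": 0,"dz": 0,"ax": 0,"ay": 0,"az": 0,"gripper": 1},
  ],
)

```text
clock: 65.53
eef_pos: [405.2, 271.3, 84.2]
eef_rot: [3.141, 0.0, 2.327]
wrist_force: [2.8, 1.5, 5.2]
finger_gap: 0.4
finger_force: 3.0
```

Request:
jog_arm(
  commands=[
    {"dx": 0,"dy": 0,"dz": 0.05,"ax": 0,"ay": 0,"az": 0,"gripper": 1},
    {"dx": 0,"dy": 0,"dz": 0,"ax": 0,"ay": 0,"az": 0,"gripper": 1},
    {"dx": 0,"dy": 0,"dz": 0,"ax": 0,"ay": 0,"az": 0,"gripper": 1},
  ],
)

```text
clock: 65.9
eef_pos: [405.4, 271.4, 83.8]
eef_rot: [3.14, 0.001, 2.327]
wrist_force: [-4.7, -3.3, 27.5]
finger_gap: 0.8
finger_force: 14.0
```

Request:
jog_arm(
  commands=[
    {"dx": 0,"dy": 0,"dz": 0.05,"ax": 0,"ay": 0,"az": 0,"gripper": 1},
    {"dx": 0,"dy": 0,"dz": 0,"ax": 0,"ay": 0,"az": 0,"gripper": 1},
    {"dx": 0,"dy": 0,"dz": 0,"ax": 0,"ay": 0,"az": 0,"gripper": 1},
  ],
)

```text
clock: 66.28
eef_pos: [405.5, 271.5, 83.3]
eef_rot: [3.139, 0.001, 2.327]
wrist_force: [-13.8, -8.2, 50.2]
finger_gap: 0.9
finger_force: 25.0
```

The button met its hard stop at about 5 N (84.2 mm, then a steep rise in force), so it is fully pressed. Retreat.

Request:
jog_arm(
  commands=[
    {"dx": 0,"dy": 0,"dz": -0.3,"ax": 0,"ay": 0,"az": 0,"gripper": 1},
    {"dx": 0,"dy": 0,"dz": -1,"ax": 0,"ay": 0,"az": 0,"gripper": 1},
    {"dx": 0,"dy": 0,"dz": -1,"ax": 0,"ay": 0,"az": 0,"gripper": 1},
    {"dx": -0.6,"dy": 0,"dz": -1,"ax": 0,"ay": 0,"az": 0,"gripper": 1},
    {"dx": -0.6,"dy": 0,"dz": -1,"ax": 0,"ay": 0,"az": 0,"gripper": 1},
    {"dx": 0,"dy": 0,"dz": -1,"ax": 0,"ay": 0,"az": 0,"gripper": 1},
    {"dx": 0,"dy": 0,"dz": 0,"ax": 0,"ay": 0,"az": 0,"gripper": 1},
    {"dx": 0,"dy": 0,"dz": 0,"ax": 0,"ay": 0,"az": 0,"gripper": 1},
    {"dx": 0,"dy": 0,"dz": 0,"ax": 0,"ay": 0,"az": 0,"gripper": 1},
  ],
)

```text
clock: 67.4
eef_pos: [437.3, 236.1, 290.5]
eef_rot: [-3.139, -0.001, 2.327]
wrist_force: [0.5, -0.8, -0.1]
finger_gap: 0.6
finger_force: 0.0
```

```bash
python3 - <<'E'
from chk import *
st()
c=cams.camera("scene");h=cv2.cvtColor(c["image"],cv2.COLOR_RGB2HSV).astype(int);m=org(h);y,x=np.nonzero(m[110:200,235:300]);print("scene bar",len(x),x.min()+235,x.max()+235,y.min()+110,y.max()+110)
C=np.array(blobs(c["image"],red,8))
for k,p in SL.items():
    q=capc(c,np.array([p[0],p[1],150.]));d=C-q;i=np.argmin(np.linalg.norm(d,axis=1));print(k,q.round(1),d[i].round(1))
i0=cv2.imread("pics/scene0.png")[:,:,::-1]
for n,b in (("beaker",(280,270,312,314)),("tipbox",(220,230,266,288)),("bottle",(435,355,480,420))):
    a=c["image"][b[1]:b[3],b[0]:b[2]].astype(int);print(n,np.abs(a-i0[b[1]:b[3],b[0]:b[2]]).mean().round(1))
E
```

```text
t 67.5 [437.5 236.2 291. ] [-179.9   -0.   133.4] gap 0.5 f 0.0 [-0.2 -0.4 -0.2]
scene bar 301 258 286 123 174
0 [410.1 266.5] [1.6 0.8]
1 [431.3 281.6] [1.4 0.3]
2 [430.9 303.4] [1.2 0.3]
4 [379.3 307. ] [1.  0.4]
5 [369.  285.7] [1.2 0.8]
6 [383.1 268.3] [1.5 0.5]
beaker 9.5
tipbox 1.9
bottle 1.4
```

```bash
python3 - <<'E'
from chk import *
c=cams.camera("scene")["image"];i0=cv2.imread("pics/scene0.png")[:,:,::-1]
e=lambda i:cv2.Laplacian(cv2.GaussianBlur(cv2.cvtColor(np.ascontiguousarray(i),cv2.COLOR_RGB2GRAY),(3,3),0),cv2.CV_32F)
A,B=e(i0),e(c)
for b in ((280,270,312,314),(220,230,266,288),(435,355,480,420)):
    r=cv2.matchTemplate(B[b[1]-15:b[3]+15,b[0]-15:b[2]+15],A[b[1]:b[3],b[0]:b[2]],cv2.TM_CCOEFF_NORMED);_,v,_,l=cv2.minMaxLoc(r);print(np.array(l)-15,round(v,2))
E
```

```text
[0 0] 0.9
[0 0] 0.94
[0 0] 0.96
```

The beaker, tip box and bottle have not moved, the tubes are seated and the basket hangs still. Handing in.

```bash
python3 -c "
from cell import job
print(job.sign_off())"
```

```text
the job is handed in; nothing more can be done
None
```

The job is handed in with all six red tubes in sleeves, the basket hanging on both prongs and the start button then pressed to its stop; the beaker, tip box, bottle and yellow tube were left where they stood.

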